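Tap the camera sled home against the hidden depth stop

TASK

Set the aluminium camera sled in the open lane of the sensor-check jig, plain end towards the hood but still outside it, and let go. Then pick up the tapping bar and, touching the sled with the bar only, nudge it gently into the hood until its front meets the stop hidden inside, without driving the stop rod back. Lay the bar down flat on its black rubber mat again and leave the other things undisturbed.

Things in the scene. Friction and masses are not known exactly. Their poses are not given: they have to be found in the camera images.
- jig: Sensor-check jig, fixed: an aluminium base 200 x 76 mm, 8 mm thick; one half is an open lane, the other is under a black hood. Origin: on the bench (underside of the base), on the lane's centre line, at the mouth of the hood. x runs along the lane into the hood, z up. Open lane: x from -100 mm (open end) to 0. Hood: x from 0 to +100 mm.
- lane (a point): Middle of the jig's open lane, on its floor, 8 mm above the bench and 50 mm before the hood's mouth; x runs into the hood. The lane is 100 mm long and 60 mm wide between two side walls, 8 mm thick, that rise 8 mm above the floor.
- hood_top (a point): Middle of the hood's flat top, 40 mm above the bench, where a round port (60 mm across, reaching 76 mm above the bench) stands. The hood is 100 mm long, 76 mm wide; inside 60 mm wide and 24 mm high above the lane floor. The end of the stop rod is in it, 25 to 55 mm beyond the mouth, not seen.
- stop_knob (a point): Rear end, on the axis, of the steel knob (26 mm across, 14 mm long) of the stop rod, outside the hood's closed rear, 16 mm above the bench. x as jig x. The rod's other end is the stop in the hood, set at a different depth each time, to be felt. Friction holds the rod: it slides back, knob and all, when pushed with more than about 16 N.
- sled_grip (a point): Camera sled, loose, 0.2 to 0.45 kg: aluminium plate 110 (x) x 50 (y) x 16 mm with an upright rib, 47 (x) x 16 (y) x 30 mm high, standing on it flush with its rear end, to hold it by. This point is in the rib, 38 mm above the sled's underside, 25 mm ahead of the rear face, 85 mm behind the front face. x points to the front (ribless end), z up.
- sled_front (a point): Centre of the sled's front end face, 8 mm above its underside. x points forwards out of the face.
- bar_mid (a point): Tapping bar, loose, about 0.11 kg: a straight wooden bar 150 mm long (x), 20 mm wide (y), 36 mm high (z) with white plastic ends, both ends alike, lying on the mat. This point is its centre, 18 mm above its underside.
- mat: Black rubber tool mat, fixed on the bench, 220 mm (x) by 130 mm (y), 3 mm thick. Origin: centre of its underside, on the bench.
- spanner_mid (a point): Bystander: steel lens spanner 150 mm long (x), 24 mm wide, 12 mm high, lying on the mat beside the bar, parallel to it, centres about 70 mm apart. The point is its centre, 6 mm above its underside.
- lens_mid (a point): Bystander: black camera lens standing upright, 71 mm across, 90 mm high. The point is its centre, half-way up.
- camera_body_mid (a point): Bystander: black and grey camera body 130 x 50 mm, 93 mm high. The point is on its middle line, 37 mm above the bench.
- jar_mid (a point): Bystander: small clear screw-top jar, 52 mm across, 60 mm high. The point is its centre, half-way up.
Things that resemble listed ones, but are neither listed nor needed, are in the scene too. What is shaped like the part that bears sled_grip but turquoise or yellow is not meant.

How it is judged:
By the outcome, as a careful person would: the job done as asked, in the order asked, and still so for the second after the job is handed in, with the robot touching nothing.
It also fails if it takes over 72 s, if anything falls off the work surface, if the arm or the gripper's body presses on something with over 40 N, if the wrist force passes 120 N, or if a joint passes its speed limit or range.

ROBOT

A 7-joint arm with a two-finger parallel gripper is mounted at the origin on the work surface. World frame = base frame: x ahead of the robot, y to its left, z up, the work surface at z = 0. Lengths are in m, angles in rad, forces in N, time in s.
With the tool pointing down it reaches from about 0.425 to 0.875 m from the base axis. Payload 4.7 kg.
Tool frame: the origin (TCP) lies midway between the tips of the shut fingers; the grasp point (between the pads) lies 19 mm behind it; z points along the fingers, y is the direction in which the jaws open and shut (so a half turn about z gives the same grasp; the last joint's range is limited). The gripper opens to 85 mm and grips with 20 to 120 N. Pads are 22 mm wide; open, the fingers measure 114 mm over their backs; the gripper's body (76 mm by 85 mm) begins 54 mm behind the grasp point. The pads swing forward as they close: fully open they stand 13 mm farther back than shut.
Start: joints at [1.136, 0.321, -0.07, 1.45, 0.023, 1.371, -0.057], TCP at [0.282, -0.586, 0.231] pointing down, gripper open.
Joint ranges: [-2.86, 2.86], [-0.3, 2.09], [-1.38, 1.24], [0.06, 2.45], [-1.56, 4.7], [0.09, 2.05], [-2.69, 2.69]. Speed limits (rad/s): [2.57, 2.57, 3.14, 3.14, 3.14, 3.14, 3.14].

INTERFACE

Orientations are given as a unit quaternion [x, y, z, w].
In Python, from rig import * gives the robot as it stands.
- The arm moves only by the tool move_arm, never from a script. Its arguments are lists of equal length, an entry for each row: "offset": the shift along the world's x, y, z in m, a list of three; "turn": the turn, a rotation vector about the world's x, y, z in rad, a list of three; "gripper": the closure, from 0 (fully open) to 1 (shut). A call has 1 to 12 rows; each row is the pose to reach, as a shift and turn from the pose commanded when the call began; what a row does not reach only later rows make up. A row lasts 1/12 s, in which the tool goes at most 41.7 mm and 7.16 degrees, less where a joint would pass 70% of its speed; a pose out of reach is approached as far as the arm can. A call with a gripper value outside its range is refused whole. The fingers move at their own pace and stop on an object; the grip force is fixed at half the most. Time passes only in rows, so rows that repeat a pose let the fingers close. It gives the time, the measured TCP pose, the force and the opening at its end, in the units of the state.
- get_obs(): the state, without advancing time (a new reading comes with each control period).
- camera(name): name is "scene" or "top" or "wrist"; returns a dict with "img" (480x640x3 uint8, red, green, blue), "z_map" (480x640 float32, m along the optical axis (not along the pixel's ray), 0 where there is no reading), "fx", "fy", "cx", "cy" (pixels), "world_from_camera" (4x4, takes a point from camera to world coordinates); the wrist camera has in their place "hand_eye" (4x4, takes a point from camera to tool coordinates, whose origin is the TCP and whose axes are the flange's). Camera axes: x right, y down, z forward; pixel columns grow to the right and rows downward; lengths in m; the calibration is good to about 2 mm. A picture is of the moment at which its call begins: read the wrist's pose just before it.
- close_job(): hands the job in, once; it reports no verdict.
The state is a dict: "time_s": time; "q": joint angles; "dq": joint speeds; "tau": joint torques, N m; "position": TCP position; "tcp_rot": TCP orientation; "wrist_force": force on the tool from outside, world axes, zero at the start; "moment": the same for the moment, N m; "finger_gap": finger opening in m.
Only numpy, scipy, OpenCV 4.12 (cv2) and the standard library are available. Lean on these libraries where they do the work, as an engineer would, in place of code of your own. Each camera call takes 0.05 s, during which the arm holds its last target.

## Working session

There is one attempt and no reset: what is moved stays moved. The work goes in short steps, Python scripts to look and compute and a tool call to move; the robot and the scene stay as the last step left them, time stands still between calls to the robot, and variables do not carry over. Pictures are saved under pics/ and viewed, and the job is handed in when it is done.

Besides the shell and the picture viewer there is one more tool, called in YAML: its name, and indented under it one key for each argument. move_arm: Moves the arm, as the interface text tells. Its arguments: {"type":"object","properties":{"offset":{"type":"array","items":{"type":"array","items":{"type":"number"}}},"turn":{"type":"array","items":{"type":"array","items":{"type":"number"}}},"gripper":{"type":"array","items":{"type":"number"}}},"required":["offset","turn","gripper"]}

```bash
mkdir -p pics; ls
cat > h.py <<'E'
from rig import *
import numpy as np, cv2, pickle
from scipy.spatial.transform import Rotation as R
def snap(name,tag):
    o=get_obs(); c=camera(name); c=dict(c)
    if name=="wrist":
        T=np.eye(4); T[:3,3]=o["position"]; T[:3,:3]=R.from_quat(o["tcp_rot"]).as_matrix()
        c["world_from_camera"]=T@np.array(c["hand_eye"])
    cv2.imwrite(f"pics/{tag}.png",c["img"][:,:,::-1]); pickle.dump(c,open(f"{tag}.pkl","wb")); return c
def ray(c,u,v,z):
    T=np.array(c["world_from_camera"]); d=T[:3,:3]@np.array([(u-c["cx"])/c["fx"],(v-c["cy"])/c["fy"],1]); o=T[:3,3]
    return o+d*(z-o[2])/d[2]
def cloud(c):
    T=np.array(c["world_from_camera"]); v,u=np.mgrid[:480,:640]; z=c["z_map"]
    P=np.stack([(u-c["cx"])/c["fx"]*z,(v-c["cy"])/c["fy"]*z,z],-1)
    W=P@T[:3,:3].T+T[:3,3]; W[z==0]=np.nan; return W
def pk(t): return pickle.load(open(f"{t}.pkl","rb"))
E
python3 - <<'E'
from h import *
for n in("scene","top","wrist"):
    c=snap(n,n+"0"); print(n,c["fx"],c["world_from_camera"])
print(get_obs())
E
```

```text
pics
scene 544.9703822044298 [[-0.08419617  0.75363598 -0.65187714  1.15502367]
 [ 0.99638809  0.07092024 -0.04670208  0.04150868]
 [ 0.01103492 -0.65345476 -0.75688513  0.8488443 ]
 [ 0.          0.          0.          1.        ]]
top 436.1881256040537 [[ 0.02226499 -0.99255405  0.11975277  0.38332775]
 [-0.99974883 -0.02179798  0.00520841  0.01276268]
 [-0.00255926 -0.11983865 -0.99279008  1.02479599]
 [ 0.          0.          0.          1.        ]]
wrist 362.30803471719076 [[ 0.43226543 -0.85761861 -0.27863401  0.35247703]
 [-0.90174473 -0.4117084  -0.1317294  -0.55092459]
 [-0.00174238  0.30819882 -0.95132037  0.37274438]
 [ 0.          0.          0.          1.        ]]
{'time_s': 0.15, 'q': array([ 1.13610362,  0.32165925, -0.07006137,  1.45138424,  0.0226001 ,
        1.37077016, -0.0569046 ]), 'dq': array([ 4.98868499e-05, -1.02440510e-03,  1.99491048e-04, -4.18111731e-03,
       -8.00147762e-04,  2.52076459e-04, -1.04029621e-03]), 'tau': array([-2.02158831e-04, -4.94093299e+01, -3.82987680e-01, -3.14685881e+01,
        1.30227028e-02,  8.21976486e-03, -6.56261307e-06]), 'position': array([ 0.28179771, -0.58530554,  0.2304756 ]), 'tcp_rot': array([ 9.74928648e-01,  2.22516553e-01, -2.03966055e-04, -6.87903290e-04]), 'wrist_force': array([-0.69704328,  0.01575315, -0.01226017]), 'moment': array([-0.04629104, -0.05088961, -0.00396044]), 'finger_gap': 0.08563411346884899}
```

View pics/scene0.png

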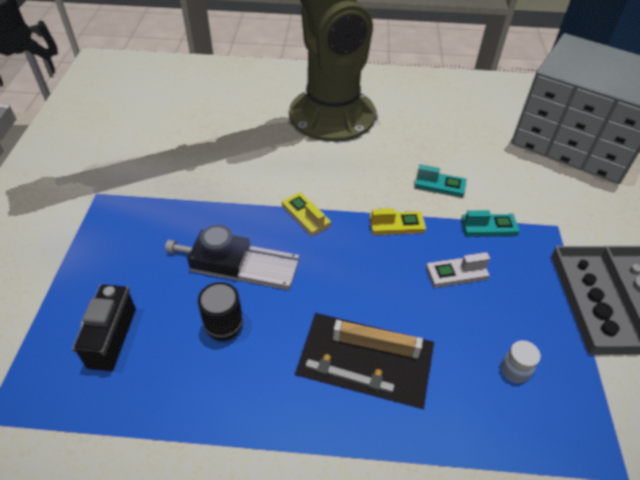

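View pics/top0.png

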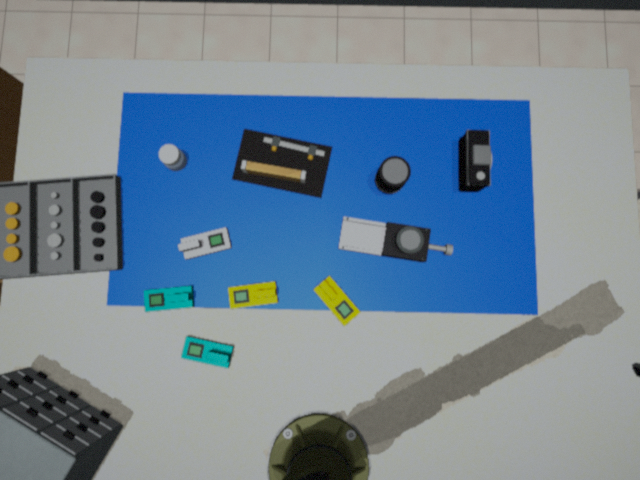

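View pics/wrist0.png

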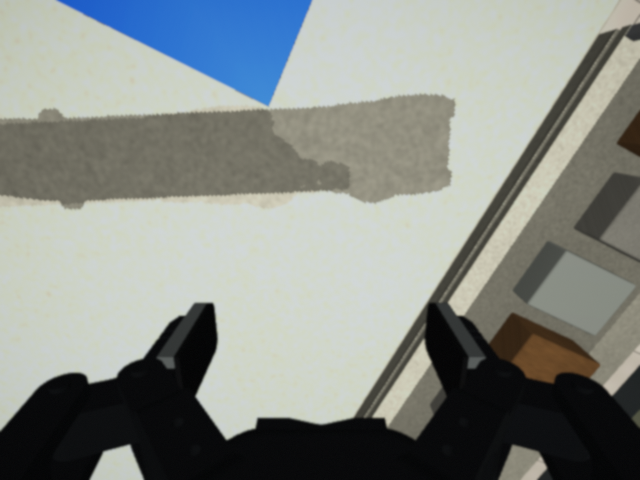

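The scene shows the aluminium sled at scene (460,268) / top (205,243), with look-alikes in turquoise at top (168,298) and (208,351), and yellow at (252,294) and (337,300). The jig is at top (385,240), with the lane to the left and the hood to the right. The bar is at top (273,172) and the spanner at (293,147). The grey/white sled is the one meant. Next I'll check it up close and measure it.

Run:
```python
from h import *
t=pk("top0"); s=pk("scene0")
im=t["img"][:,:,::-1]
a=cv2.resize(im[215:270,165:245],(800,550),interpolation=cv2.INTER_CUBIC); cv2.imwrite("pics/c1.png",a)
a=cv2.resize(im[205:275,330:460],(780,420),interpolation=cv2.INTER_CUBIC); cv2.imwrite("pics/c2.png",a)
a=cv2.resize(im[120:205,225:340],(805-5,592),interpolation=cv2.INTER_CUBIC); cv2.imwrite("pics/c3.png",a)
W=cloud(t)
def rect(m,name):
    P=W[m][:,:2].astype(np.float32); print(name,len(P),np.nanmean(W[m][:,2]),cv2.minAreaRect(P*1000))
z=W[:,:,2]
def box(u0,u1,v0,v1):
    m=np.zeros(z.shape,bool); m[v0:v1,u0:u1]=1; return m
rect(box(165,245,215,270)&(z>.036)&(z<.06),"rib top")
rect(box(165,245,215,270)&(z>.010)&(z<.06),"sled")
rect(box(330,435,205,270)&(z>.005)&(z<.05),"jig")
rect(box(330,435,205,270)&(z>.03)&(z<.05),"hood+")
rect(box(380,440,205,270)&(z>.06)&(z<.09),"port")
rect(box(432,465,235,262)&(z>.008)&(z<.05),"knob/rod")
rect(box(235,330,150,190)&(z>.03)&(z<.06),"bar")
rect(box(225,340,125,200)&(z>.008)&(z<.028),"spanner etc")
for b,n in((box(150,190,140,172),"jar"),(box(372,415,150,195),"lens"),(box(455,500,125,195),"body")): rect(b&(z>.02)&(z<.15),n)
```

```text
rib top 166 0.04634416068639836 ((478.78997802734375, 304.6673278808594), (16.29911231994629, 46.9124755859375), 15.938861846923828)
sled 1051 0.02232096877366592 ((487.4770812988281, 274.58673095703125), (50.681419372558594, 110.12739562988281), 15.80903434753418)
jig 2533 0.02159958428646211 ((512.868408203125, -137.73655700683594), (151.9039764404297, 244.4176483154297), 1.258638858795166)
hood+ 907 0.0408447167712669 ((498.54437255859375, -188.3456573486328), (100.81055450439453, 76.38069152832031), 82.21236419677734)
port 597 0.0755099305333653 ((498.57598876953125, -187.59512329101562), (58.56252670288086, 58.64687728881836), 41.5070915222168)
knob/rod 156 0.023337087523875148 ((487.4593505859375, -273.62725830078125), (45.96815872192383, 25.250886917114258), 77.7502212524414)
bar 597 0.039331280465537785 ((658.9151000976562, 120.56588745117188), (150.66488647460938, 21.18010902404785), 80.75814819335938)
spanner etc 639 0.014103083064652263 ((687.2372436523438, 105.97238159179688), (222.8099365234375, 126.85161590576172), 78.68536376953125)
jar 486 0.05234189753121086 ((683.46484375, 356.3621826171875), (48.18347930908203, 47.73921585083008), 2.668430805206299)
lens 1021 0.08321993949707823 ((647.3204345703125, -151.48602294921875), (69.6045150756836, 69.94271850585938), 64.48352813720703)
body 1808 0.0711956126985984 ((688.0194702148438, -346.24273681640625), (57.936279296875, 130.19802856445312), 89.39814758300781)
```

View pics/c1.png

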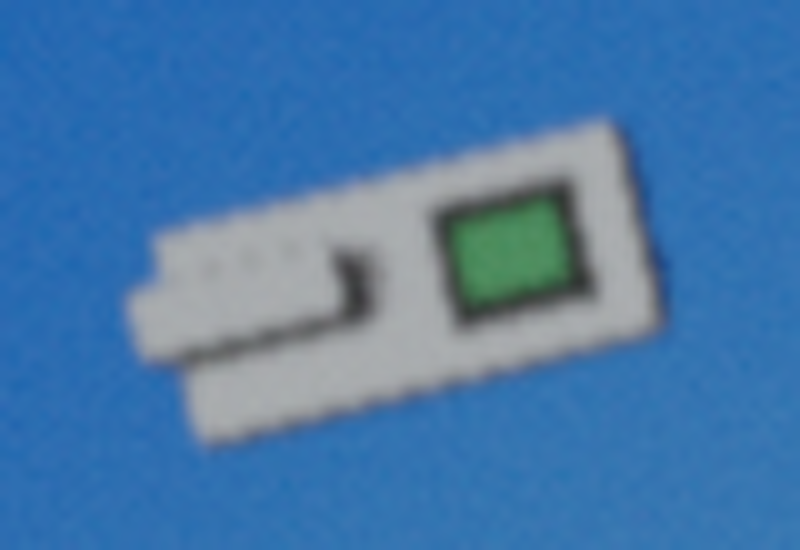

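View pics/c2.png

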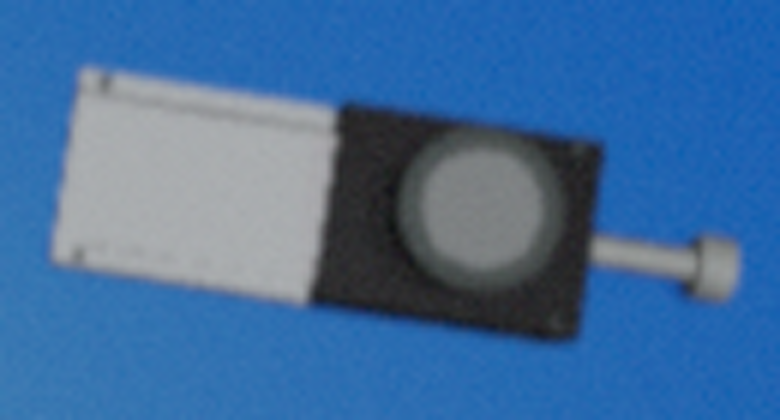

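View pics/c3.png

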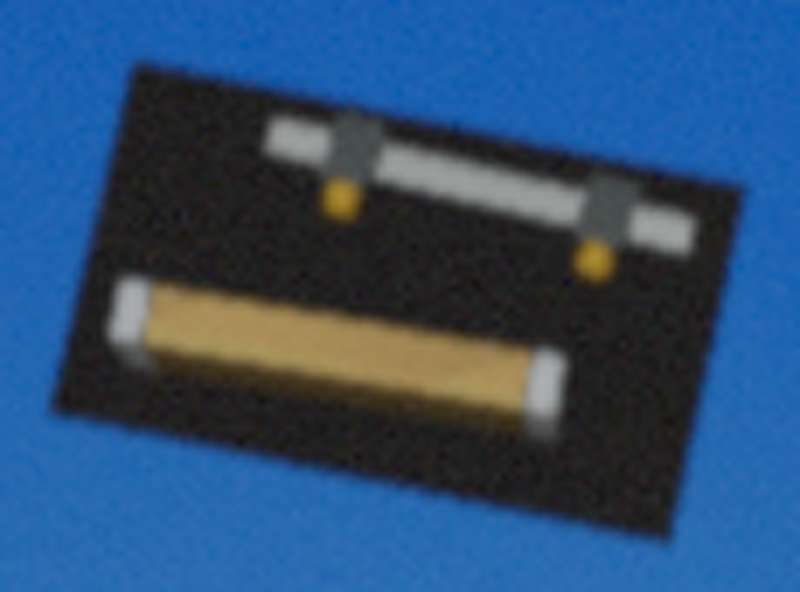

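All sizes and heights match the description: rib 16x47 mm at z 46, sled 110x50, hood 101x76, bar 151x21. Next I'll refine the lane.

Run:
```python
from h import *
t=pk("top0"); s=pk("scene0")
for n,c,b in(("top",t,(325,440,205,272)),("scene",s,(180,305,225,292))):
    W=cloud(c); m=np.zeros((480,640),bool); m[b[2]:b[3],b[0]:b[1]]=1
    z=W[:,:,2]; P=W[m&(z>.005)&(z<.045)]
    jx=np.array([-.1357,-.9907]);jy=np.array([.9907,-.1357]); o=np.array([.5053,-.1385])
    u=(P[:,:2]-o)@jx; v=(P[:,:2]-o)@jy
    for lo,hi,nm in((.005,.011,"floor"),(.013,.019,"walls"),(.037,.044,"hood")):
        k=(P[:,2]>lo)&(P[:,2]<hi)&(u<.105)&(abs(v)<.05)
        print(n,nm,k.sum(),np.percentile(u[k],[1,99])*1000,np.percentile(v[k],[1,99])*1000,cv2.minAreaRect((P[k][:,:2]*1000).astype(np.float32)))
    # in-lane floor edges by v
    k=(P[:,2]>.013)&(P[:,2]<.019)&(u<-.01)&(u>-.095)
    for sgn in(-1,1):
        kk=k&(v*sgn>.02)&(v*sgn<.045)
        if kk.sum()>10:
            f=np.polyfit(u[kk],v[kk],1); print(sgn,kk.sum(),f[0],f[1]*1000,np.percentile(v[kk],[2,98])*1000)
W=cloud(s); z=W[:,:,2]; m=np.zeros(z.shape,bool); m[245:292,420:500]=1
for lo in(.036,.01):
    P=W[m&(z>lo)&(z<.06)][:,:2]; print(cv2.minAreaRect((P*1000).astype(np.float32)))
m[:]=0;m[315:360,325:430]=1
P=W[m&(z>.035)&(z<.06)][:,:2]; print("bar",cv2.minAreaRect((P*1000).astype(np.float32)))
```

```text
top floor 999 [-115.71943659   63.72786516] [-41.65976502  30.89411423] ((507.6706237792969, -120.1560287475586), (238.0855255126953, 98.56853485107422), 82.20640563964844)
top walls 301 [-98.33193537  66.1496159 ] [-37.80871635  38.47156206] ((505.7054443359375, -137.37649536132812), (196.10348510742188, 76.26078796386719), 81.90149688720703)
top hood 822 [ 0.65431718 99.99316678] [-37.60784771  37.80720355] ((498.5586242675781, -188.3382568359375), (100.84646606445312, 76.33869171142578), 82.25503540039062)
-1 114 -0.008239204355401868 -33.73778823623595 [-37.38460037 -29.41921165]
1 122 -0.012460340984830003 33.60947476026643 [30.42661611 38.4785901 ]
scene floor 1293 [-98.23866686  80.49249178] [-28.31305567  42.37814893] ((509.2383728027344, -139.65850830078125), (199.80819702148438, 78.38605499267578), 81.95366668701172)
scene walls 459 [-98.00939097  93.43613294] [-34.89843705  42.72554909] ((508.718017578125, -139.80288696289062), (200.4375457763672, 79.42289733886719), 82.4858169555664)
scene hood 838 [  0.94325762 100.75824882] [-33.92303443  41.6467651 ] ((501.6407775878906, -189.52362060546875), (101.48677062988281, 79.30774688720703), 81.85541534423828)
-1 141 -0.005972169260399964 -30.015781286442294 [-35.09327964 -24.50683035]
1 166 -0.0003773343880238703 38.14406002734026 [33.50691354 42.69019293]
((483.4245300292969, 303.6290283203125), (19.834745407104492, 48.619564056396484), 14.559814453125)
((491.55401611328125, 274.40692138671875), (53.17357635498047, 112.43980407714844), 15.3084135055542)
bar ((663.084716796875, 118.60781860351562), (149.4927215576172, 22.983842849731445), 81.25462341308594)
```

move_arm:
  offset:
    - [0.018, 0.033, 0]
    - [0.036, 0.067, 0]
    - [0.054, 0.1, 0]
    - [0.072, 0.134, 0]
    - [0.09, 0.168, 0]
    - [0.108, 0.202, 0]
    - [0.126, 0.236, 0]
    - [0.144, 0.27, 0]
    - [0.162, 0.304, 0]
    - [0.18, 0.338, 0]
    - [0.198, 0.372, 0]
    - [0.216, 0.406, 0]
  turn:
    - [0, 0, 0.05]
    - [0, 0, 0.1]
    - [0, 0, 0.16]
    - [0, 0, 0.22]
    - [0, 0, 0.28]
    - [0, 0, 0.34]
    - [0, 0, 0.4]
    - [0, 0, 0.46]
    - [0, 0, 0.52]
    - [0, 0, 0.58]
    - [0, 0, 0.64]
    - [0, 0, 0.7]
  gripper: [0, 0, 0, 0, 0, 0, 0, 0, 0, 0, 0, 0]

```text
time_s: 1.15
position: [0.4984, -0.1779, 0.2313]
tcp_rot: [0.839, 0.545, -0.0, 0.0]
wrist_force: [1.5, -0.4, -0.5]
finger_gap: 0.0853
```

move_arm:
  offset:
    - [0.008, 0.036, 0]
    - [0.014, 0.074, 0]
    - [0.016, 0.112, 0]
    - [0.016, 0.15, 0]
    - [0.014, 0.19, 0]
    - [0.012, 0.23, 0]
    - [0.008, 0.27, 0]
    - [0.004, 0.31, 0]
    - [0, 0.35, 0]
    - [-0.005, 0.39, 0]
    - [-0.01, 0.43, 0]
    - [-0.017, 0.465, 0]
  turn:
    - [0, 0, 0.06]
    - [0, 0, 0.12]
    - [0, 0, 0.18]
    - [0, 0, 0.24]
    - [0, 0, 0.3]
    - [0, 0, 0.36]
    - [0, 0, 0.42]
    - [0, 0, 0.48]
    - [0, 0, 0.54]
    - [0, 0, 0.6]
    - [0, 0, 0.65]
    - [0, 0, 0.695]
  gripper: [0, 0, 0, 0, 0, 0, 0, 0, 0, 0, 0, 0]

```text
time_s: 2.15
position: [0.4803, 0.2878, 0.2314]
tcp_rot: [0.603, 0.798, 0.0, -0.0]
wrist_force: [0.4, 0.1, -0.0]
finger_gap: 0.0855
```

move_arm:
  offset:
    - [0, 0.012, -0.015]
    - [0, 0.018, -0.035]
    - [0, 0.018, -0.035]
    - [0, 0.018, -0.035]
  turn:
    - [0, 0, 0]
    - [0, 0, 0]
    - [0, 0, 0]
    - [0, 0, 0]
  gripper: [0, 0, 0, 0]

```text
time_s: 2.48
position: [0.4802, 0.3028, 0.1953]
tcp_rot: [0.604, 0.797, -0.001, -0.001]
wrist_force: [0.8, -0.7, -0.8]
finger_gap: 0.0852
```

Run:
```python
from h import *
o=get_obs(); print(o["time_s"],o["position"],o["tcp_rot"],o["wrist_force"],o["q"])
y=R.from_quat(o["tcp_rot"]).as_matrix()[:,1]; print("jaw deg",np.degrees(np.arctan2(y[1],y[0])))
w=snap("wrist","w1")
W=cloud(w); z=W[:,:,2]; xy=np.hypot(W[:,:,0]-.486,W[:,:,1]-.275)<.09
for lo,hi in((.036,.06),(.01,.06),(.01,.025)):
    m=xy&(z>lo)&(z<hi); m[330:]=False
    if m.sum()>20: print(m.sum(),np.nanmedian(z[m]),cv2.minAreaRect((W[m][:,:2]*1000).astype(np.float32)))
```

```text
2.4833 [0.48022913 0.30275634 0.19533608] [ 6.04023451e-01  7.96965198e-01 -1.32731376e-03 -6.18235204e-04] [ 0.76141184 -0.7016545  -0.81799392] [ 0.13740624  0.26939326 -0.86771525  1.68278246  0.21215672  1.29113822
 -0.49840156]
jaw deg 15.68265046221657
1068 0.045639351625795244 ((479.6910400390625, 304.95977783203125), (15.349422454833984, 46.74702072143555), 15.47125244140625)
5917 0.016217423251186358 ((488.0097351074219, 274.5863037109375), (50.08977127075195, 109.99310302734375), 15.537367820739746)
4802 0.015921288808572437 ((488.0097351074219, 274.5863037109375), (50.08977127075195, 109.99310302734375), 15.537367820739746)
```

View pics/w1.png

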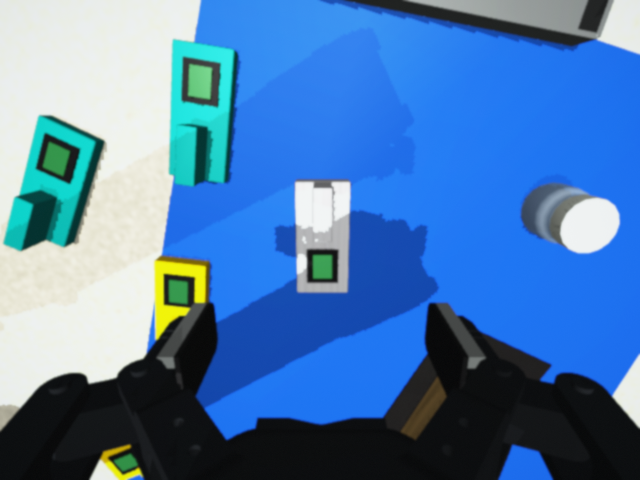

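The wrist view shows the grey sled at pixel (322,235), rib towards the top and green marker below. Its pose agrees with the top camera, centre (488.0,274.6) mm at 15.5°. The jaws are aligned, so I descend and grip.

move_arm:
  offset:
    - [0, 0.001, -0.03]
    - [0, 0.001, -0.06]
    - [0, 0.001, -0.09]
    - [0, 0.001, -0.115]
    - [0, 0.001, -0.14]
    - [0, 0.001, -0.16]
    - [0, 0.001, -0.17]
    - [0, 0.001, -0.174]
    - [0, 0.001, -0.174]
  turn:
    - [0, 0, 0]
    - [0, 0, 0]
    - [0, 0, 0]
    - [0, 0, 0]
    - [0, 0, 0]
    - [0, 0, 0]
    - [0, 0, 0]
    - [0, 0, 0]
    - [0, 0, 0]
  gripper: [0, 0, 0, 0, 0, 0, 0, 0, 0]

```text
time_s: 3.28
position: [0.4817, 0.3037, 0.0227]
tcp_rot: [0.605, 0.796, 0.0, 0.0]
wrist_force: [0.1, 0.3, 0.1]
finger_gap: 0.0855
```

move_arm:
  offset:
    - [0, 0, 0]
    - [0, 0, 0]
    - [0, 0, 0]
    - [0, 0, 0]
    - [0, 0, 0]
    - [0, 0, 0]
    - [0, 0, 0]
    - [0, 0, 0]
    - [0, 0, 0]
    - [0, 0, 0]
    - [0, 0, 0]
    - [0, 0, 0]
  turn:
    - [0, 0, 0]
    - [0, 0, 0]
    - [0, 0, 0]
    - [0, 0, 0]
    - [0, 0, 0]
    - [0, 0, 0]
    - [0, 0, 0]
    - [0, 0, 0]
    - [0, 0, 0]
    - [0, 0, 0]
    - [0, 0, 0]
    - [0, 0, 0]
  gripper: [1, 1, 1, 1, 1, 1, 1, 1, 1, 1, 1, 1]

```text
time_s: 4.28
position: [0.4813, 0.3047, 0.0229]
tcp_rot: [0.604, 0.797, 0.0, 0.0]
wrist_force: [-0.8, -0.5, 4.5]
finger_gap: 0.015
```

Gripped, with a gap of 15 mm. Now I lift and carry it over the lane.

move_arm:
  offset:
    - [0, 0, 0.01]
    - [0, 0, 0.025]
    - [0, 0, 0.045]
    - [0, 0, 0.065]
    - [0, 0, 0.075]
    - [0, 0, 0.08]
    - [0, 0, 0.08]
  turn:
    - [0, 0, 0]
    - [0, 0, 0]
    - [0, 0, 0]
    - [0, 0, 0]
    - [0, 0, 0]
    - [0, 0, 0]
    - [0, 0, 0]
  gripper: [1, 1, 1, 1, 1, 1, 1]

```text
time_s: 4.87
position: [0.4816, 0.3046, 0.1036]
tcp_rot: [0.604, 0.797, 0.001, 0.001]
wrist_force: [0.5, 0.6, -2.5]
finger_gap: 0.0147
```

move_arm:
  offset:
    - [0.003, -0.015, 0]
    - [0.007, -0.045, 0]
    - [0.011, -0.08, 0]
    - [0.015, -0.118, 0]
    - [0.019, -0.156, 0]
    - [0.023, -0.194, 0]
    - [0.027, -0.232, 0]
    - [0.031, -0.27, 0]
    - [0.034, -0.305, 0]
    - [0.037, -0.33, 0]
    - [0.037, -0.345, 0]
    - [0.037, -0.349, 0]
  turn:
    - [0, 0, -0.02]
    - [0, 0, -0.06]
    - [0, 0, -0.1]
    - [0, 0, -0.14]
    - [0, 0, -0.18]
    - [0, 0, -0.22]
    - [0, 0, -0.26]
    - [0, 0, -0.3]
    - [0, 0, -0.34]
    - [0, 0, -0.38]
    - [0, 0, -0.4]
    - [0, 0, -0.41]
  gripper: [1, 1, 1, 1, 1, 1, 1, 1, 1, 1, 1, 1]

```text
time_s: 5.87
position: [0.517, -0.0479, 0.1012]
tcp_rot: [0.756, 0.655, -0.001, -0.001]
wrist_force: [0.4, -0.1, -2.0]
finger_gap: 0.015
```

move_arm:
  offset:
    - [0, 0, 0]
    - [0, 0, 0]
    - [0, 0, 0]
  turn:
    - [0, 0, 0]
    - [0, 0, 0]
    - [0, 0, 0]
  gripper: [1, 1, 1]

```text
time_s: 6.12
position: [0.5179, -0.0419, 0.1022]
tcp_rot: [0.752, 0.659, 0.0, -0.0]
wrist_force: [0.6, -0.8, -1.8]
finger_gap: 0.0149
```

Run:
```python
from h import *
o=get_obs(); print(o["time_s"],o["position"],o["wrist_force"],o["finger_gap"])
y=R.from_quat(o["tcp_rot"]).as_matrix()[:,1]; print("jaw deg",np.degrees(np.arctan2(y[1],y[0])))
w=snap("wrist","w2"); s=snap("scene","s2")
cv2.imwrite("pics/s2c.png",cv2.resize(s["img"][170:330,140:360,::-1],(800,582)))
W=cloud(s); z=W[:,:,2];
```

```text
6.1167 [ 0.51789554 -0.04191206  0.10223205] [ 0.61262773 -0.78641454 -1.83030123] 0.014931961488948852
jaw deg -7.611308378994459
```

View pics/w2.png

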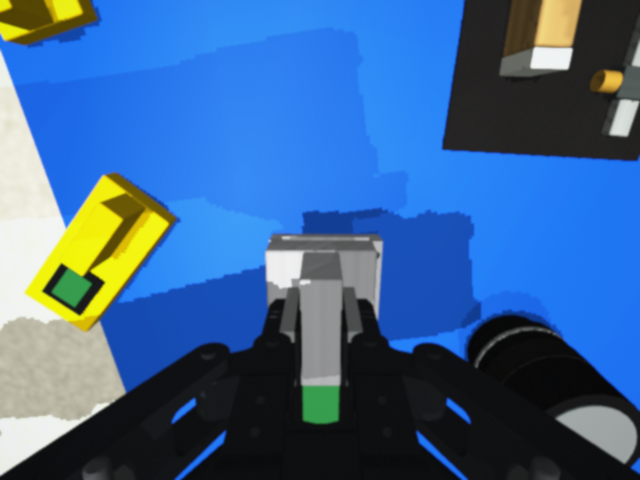

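View pics/s2c.png

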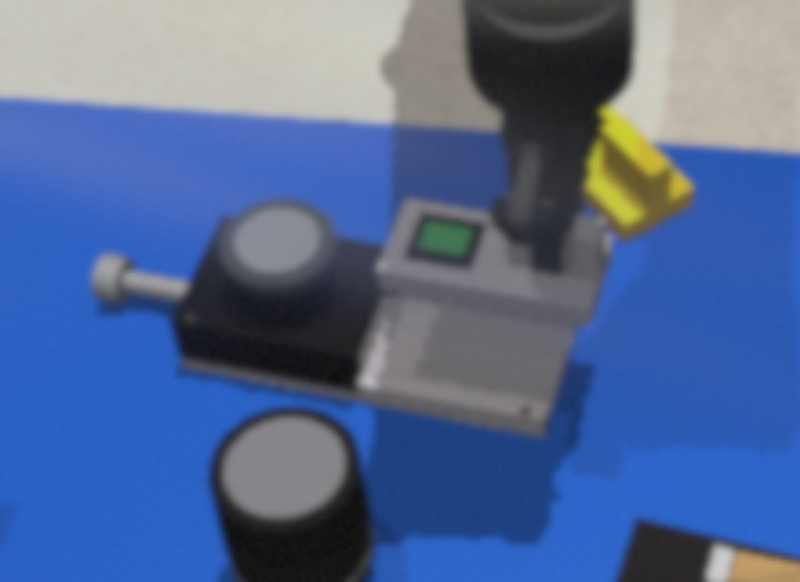

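The wrist view shows the sled's rib between the fingers at (320,330), with the lane's open end behind it spanning columns 266–382 at row 240. The scene view shows the sled over the lane with its front just short of the hood. Now I'll check lane against sled in the wrist cloud.

Run:
```python
from h import *
w=pk("w2"); W=cloud(w); z=W[:,:,2]
jx=np.array([-.1374,-.9905]);jy=np.array([.9905,-.1374]); o=np.array([.5054,-.1388])
u=(W[:,:,:2]-o)@jx*1000; v=(W[:,:,:2]-o)@jy*1000
for lo,hi,n in((.012,.02,"walls"),(.004,.011,"floor"),(.07,.2,"rib")):
    m=(z>lo)&(z<hi)&(u<-40)&(u>-125)&(abs(v)<60 if n!="rib" else abs(v)<9); m[300:]=False
    print(n,m.sum(),np.percentile(u[m],[1,50,99]),np.percentile(v[m],[1,10,90,99]),np.median(z[m]))
for r in(236,240,245,250,260): 
    print(r,[(c,round(float(u[r,c])),round(float(v[r,c]),1),round(float(z[r,c])*1000)) for c in range(262,390,6)])
pos=np.array([0.51789554,-0.04191206]); print("tcp jig",(pos-o)@jx,(pos-o)@jy)
```

```text
walls 345 [-99.60422792 -83.8277222  -55.69469515] [-35.88166473  33.86147326  38.65968018  39.11865961] 0.015751701435249926
floor 490 [-99.60644232 -98.69171047 -96.88959109] [-35.68405588 -27.09595219  29.41565407  37.95563588] 0.00731145538792978
rib 2549 [-121.76229425 -121.00846514 -108.56780309] [-8.77167271 -7.25893994  6.72291824  8.78337123] 0.11507243851427856
236 [(262, -97, -43.4, 0), (268, -97, -39.1, 0), (274, -99, -33.9, 7), (280, -99, -29.7, 8), (286, -99, -25.7, 7), (292, -99, -21.6, 6), (298, -99, -17.5, 6), (304, -99, -13.3, 7), (310, -99, -9.1, 8), (316, -99, -5.0, 7), (322, -99, -0.9, 8), (328, -99, 3.3, 6), (334, -99, 7.4, 7), (340, -99, 11.6, 6), (346, -99, 15.7, 7), (352, -99, 19.8, 7), (358, -99, 24.0, 7), (364, -99, 28.2, 6), (370, -99, 32.3, 7), (376, -99, 36.4, 7), (382, -97, 41.6, 1), (388, -97, 45.9, 1)]
240 [(262, -94, -43.3, 2), (268, -94, -39.3, 0), (274, -121, -24.0, 82), (280, -121, -21.3, 81), (286, -121, -18.4, 81), (292, -121, -15.5, 81), (298, -121, -12.7, 81), (304, -122, -9.8, 82), (310, -121, -7.0, 81), (316, -121, -4.1, 81), (322, -121, -1.
[... 1133 characters left out ...]
, (358, -121, 14.7, 94), (364, -121, 17.3, 94), (370, -121, 20.0, 94), (376, -92, 35.6, 15), (382, -86, 42.4, 0), (388, -87, 46.4, 1)]
260 [(262, -78, -44.3, 0), (268, -117, -25.2, 95), (274, -116, -22.7, 95), (280, -117, -19.9, 95), (286, -117, -17.2, 96), (292, -117, -14.6, 95), (298, -117, -11.9, 95), (304, -121, -8.7, 107), (310, -121, -6.3, 106), (316, -121, -3.8, 106), (322, -121, -1.3, 107), (328, -121, 1.1, 107), (334, -121, 3.6, 106), (340, -117, 6.7, 95), (346, -117, 9.4, 95), (352, -117, 12.0, 95), (358, -116, 14.8, 94), (364, -117, 17.4, 95), (370, -117, 20.0, 96), (376, -117, 22.8, 95), (382, -78, 42.9, 0), (388, -79, 47.0, 1)]
tcp jig -0.09768439176600002 -0.0009355705859999186
```

move_arm:
  offset:
    - [0.001, 0, -0.006]
    - [0.002, 0, -0.016]
    - [0.002, 0, -0.028]
    - [0.002, 0, -0.038]
    - [0.002, 0, -0.046]
    - [0.002, 0, -0.052]
    - [0.002, 0, -0.055]
    - [0.002, 0, -0.055]
    - [0.002, 0, -0.055]
    - [0.002, 0, -0.055]
  turn:
    - [0, 0, 0]
    - [0, 0, 0]
    - [0, 0, 0]
    - [0, 0, 0]
    - [0, 0, 0]
    - [0, 0, 0]
    - [0, 0, 0]
    - [0, 0, 0]
    - [0, 0, 0]
    - [0, 0, 0]
  gripper: [1, 1, 1, 1, 1, 1, 1, 1, 1, 1]

```text
time_s: 7.05
position: [0.5205, -0.0447, 0.0478]
tcp_rot: [0.754, 0.657, 0.0, 0.0]
wrist_force: [-0.0, 0.7, -2.6]
finger_gap: 0.0148
```

Run:
```python
from h import *
o=get_obs(); print(o["time_s"],o["position"],o["wrist_force"],o["finger_gap"])
w=snap("wrist","w3"); W=cloud(w); z=W[:,:,2]
s=snap("scene","s3"); cv2.imwrite("pics/s3c.png",cv2.resize(s["img"][200:300,160:320,::-1],(800,500)))
jx=np.array([-.1374,-.9905]);jy=np.array([.9905,-.1374]); O=np.array([.5054,-.1388])
pos=o["position"][:2]; print("tcp jig",(pos-O)@jx,(pos-O)@jy)
u=(W[:,:,:2]-O)@jx*1000; v=(W[:,:,:2]-O)@jy*1000
m=(u<-110)&(u>-130)&(z>.03)&(z<.048)&(abs(v)<40); print("plate",m.sum(),np.percentile(u[m],[2,50]),np.percentile(v[m],[1,99]),np.median(z[m]))
m=(u<-90)&(u>-104)&(z>.003)&(z<.02)&(abs(v)<45); print("lane end",m.sum(),np.percentile(u[m],[2,50]),np.percentile(v[m],[1,99]))
```

```text
7.05 [ 0.52051414 -0.04470581  0.04783729] [-0.04411457  0.71645353 -2.6203295 ] 0.014815176263909545
tcp jig -0.09527698271177877 0.002042014491399034
plate 2443 [-119.25907706 -117.98418897] [-23.26108619  25.34010634] 0.040243139944721146
lane end 819 [-99.50278678 -96.75222463] [-36.65961698  38.94982952]
```

View pics/w3.png

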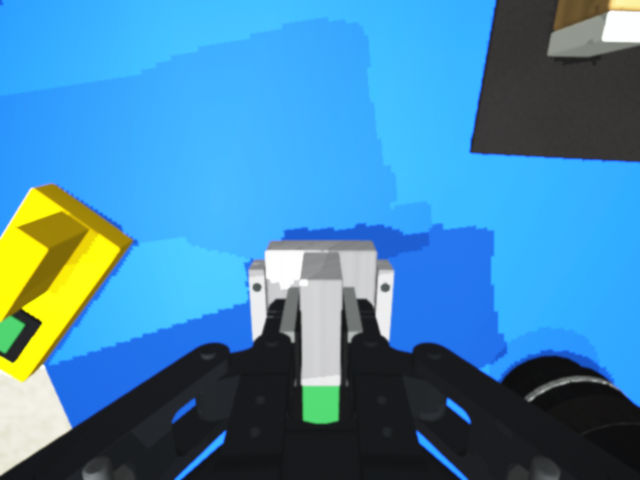

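View pics/s3c.png

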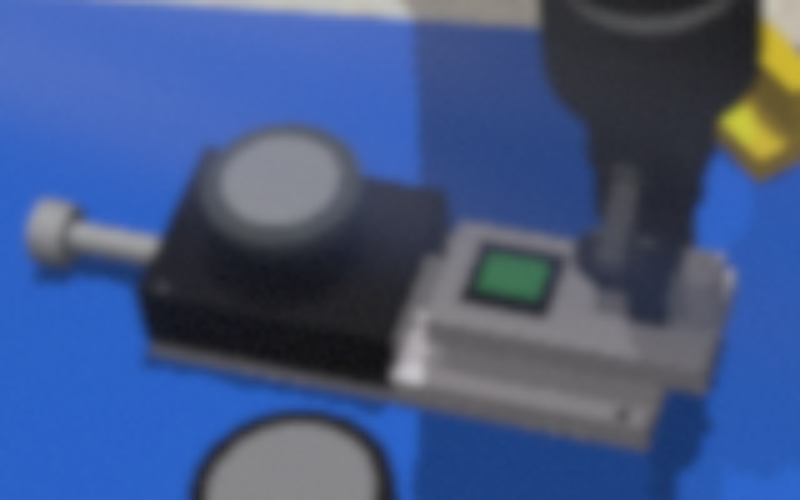

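The wrist view shows the sled centred between the lane walls (centre 1.0 vs 1.1 mm) with its rear at x≈-118.6, so the front is at about -8.6. Lowering.

move_arm:
  offset:
    - [0, 0, -0.005]
    - [0, 0, -0.009]
    - [0, 0, -0.012]
    - [0, 0, -0.014]
    - [0, 0, -0.015]
    - [0, 0, -0.016]
    - [0, 0, -0.016]
  turn:
    - [0, 0, 0]
    - [0, 0, 0]
    - [0, 0, 0]
    - [0, 0, 0]
    - [0, 0, 0]
    - [0, 0, 0]
    - [0, 0, 0]
  gripper: [1, 1, 1, 1, 1, 1, 1]

```text
time_s: 7.73
position: [0.5199, -0.0446, 0.0311]
tcp_rot: [0.754, 0.657, -0.0, -0.0]
wrist_force: [0.2, 0.0, -1.8]
finger_gap: 0.0147
```

move_arm:
  offset:
    - [0, 0, -0.001]
    - [0, 0, -0.001]
    - [0, 0, -0.001]
  turn:
    - [0, 0, 0]
    - [0, 0, 0]
    - [0, 0, 0]
  gripper: [1, 1, 1]

```text
time_s: 7.98
position: [0.5202, -0.0446, 0.0309]
tcp_rot: [0.754, 0.657, 0.0, 0.0]
wrist_force: [-2.2, 0.7, 3.1]
finger_gap: 0.0149
```

Contact is felt, so I release and rise.

move_arm:
  offset:
    - [0, 0, 0]
    - [0, 0, 0]
    - [0, 0, 0]
    - [0, 0, 0]
    - [0, 0, 0]
    - [0, 0, 0.01]
    - [0, 0, 0.03]
    - [0, 0, 0.055]
    - [0, 0, 0.085]
    - [0, 0, 0.12]
    - [0, 0, 0.14]
    - [0, 0, 0.14]
  turn:
    - [0, 0, 0]
    - [0, 0, 0]
    - [0, 0, 0]
    - [0, 0, 0]
    - [0, 0, 0]
    - [0, 0, 0]
    - [0, 0, 0]
    - [0, 0, 0]
    - [0, 0, 0]
    - [0, 0, 0]
    - [0, 0, 0]
    - [0, 0, 0]
  gripper: [0.4, 0.4, 0.4, 0.4, 0.4, 0.4, 0.4, 0.4, 0.4, 0.4, 0.4, 0.4]

```text
time_s: 8.98
position: [0.5234, -0.0446, 0.1763]
tcp_rot: [0.754, 0.657, 0.003, 0.004]
wrist_force: [0.7, 1.0, 0.4]
finger_gap: 0.0509
```

Run:
```python
from h import *
o=get_obs(); print(o["time_s"],o["position"],o["wrist_force"],o["finger_gap"])
y=R.from_quat(o["tcp_rot"]).as_matrix()[:,1]; print("jaw deg",np.degrees(np.arctan2(y[1],y[0])))
w=snap("wrist","w4"); W=cloud(w); z=W[:,:,2]
s=snap("scene","s4"); cv2.imwrite("pics/s4c.png",cv2.resize(s["img"][200:300,160:320,::-1],(800,500)))
jx=np.array([-.1374,-.9905]);jy=np.array([.9905,-.1374]); O=np.array([.5054,-.1388])
u=(W[:,:,:2]-O)@jx*1000; v=(W[:,:,:2]-O)@jy*1000
m=(u<-60)&(u>-130)&(z>.02)&(z<.028)&(abs(v)<40); print("plate",m.sum(),np.percentile(u[m],[1,50,99]),np.percentile(v[m],[1,99]),np.median(z[m]),cv2.minAreaRect((W[m][:,:2]*1000).astype(np.float32)))
m=(u<-60)&(u>-130)&(z>.048)&(z<.06)&(abs(v)<20);print("rib",m.sum(),np.percentile(u[m],[1,50,99]),np.percentile(v[m],[1,99]),np.median(z[m]))
m=(u<-75)&(u>-104)&(z>.012)&(z<.018)&(abs(v)<45); print("lane end",m.sum(),np.percentile(u[m],[1,50]),np.percentile(v[m],[1,99]))
s=pk("s4");W=cloud(s);z=W[:,:,2];u=(W[:,:,:2]-O)@jx*1000; v=(W[:,:,:2]-O)@jy*1000-3.5
m=(u<-1)&(u>-130)&(z>.0215)&(z<.029)&(abs(v)<30); print("scene plate",m.sum(),np.percentile(u[m],[1,50,99]),np.percentile(v[m],[1,99]))
```

```text
8.9833 [ 0.52338359 -0.04460182  0.17634174] [0.72784618 0.98189673 0.4065358 ] 0.050935600682538426
jaw deg -7.83358339398466
plate 2625 [-119.24614695  -91.6373307   -60.55065231] [-23.84975095  25.1572215 ] 0.023599688684831033 ((518.41943359375, -50.00680923461914), (59.502197265625, 50.082679748535156), 82.05012512207031)
rib 1258 [-119.19507177  -97.33706501  -73.29177184] [-6.9741223   8.63569076] 0.053641398802725254
lane end 535 [-99.42682691 -88.39023008] [-36.64501077  39.02493129]
scene plate 738 [-118.63536529  -50.08704767  -10.49501974] [-24.44368729  24.9575039 ]
```

View pics/w4.png

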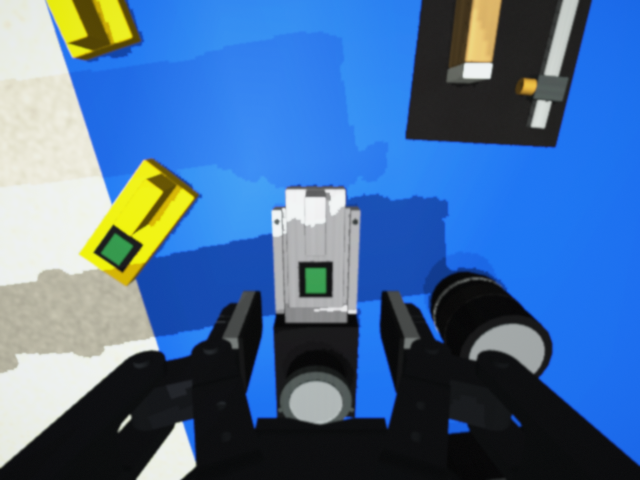

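View pics/s4c.png

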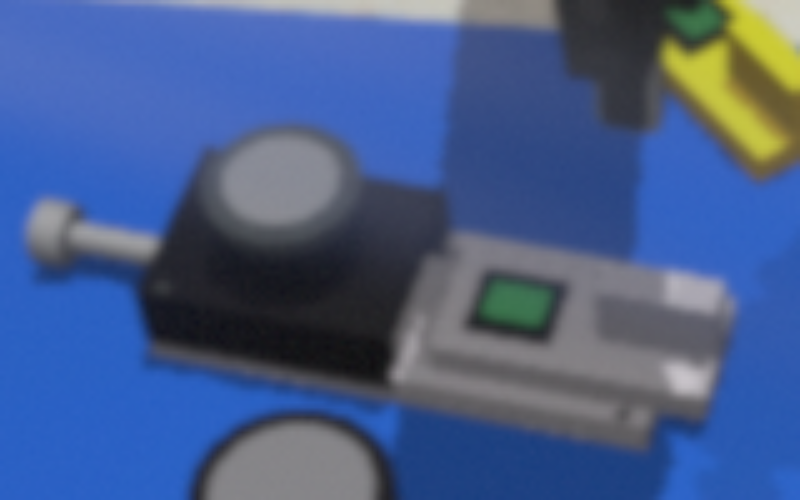

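The sled sits flat and centred in the lane at 82.05°, with its front about 9 mm before the hood. Next I hover over the bar.

move_arm:
  offset:
    - [0.012, 0.015, 0]
    - [0.032, 0.04, 0]
    - [0.056, 0.068, 0]
    - [0.08, 0.096, 0]
    - [0.104, 0.124, 0]
    - [0.124, 0.148, 0]
    - [0.136, 0.162, 0]
    - [0.139, 0.166, 0]
    - [0.139, 0.166, 0]
    - [0.139, 0.166, 0]
    - [0.139, 0.166, 0]
  turn:
    - [0, 0, 0]
    - [0, 0, -0.01]
    - [0, 0, -0.02]
    - [0, 0, -0.023]
    - [0, 0, -0.023]
    - [0, 0, -0.023]
    - [0, 0, -0.023]
    - [0, 0, -0.023]
    - [0, 0, -0.023]
    - [0, 0, -0.023]
    - [0, 0, -0.023]
  gripper: [0.4, 0.4, 0.4, 0.4, 0.4, 0.4, 0.4, 0.4, 0.4, 0.4, 0.4]

```text
time_s: 10.0
position: [0.6583, 0.1194, 0.1697]
tcp_rot: [0.762, 0.648, -0.001, 0.0]
wrist_force: [0.2, -0.1, 0.5]
finger_gap: 0.051
```

Run:
```python
from h import *
o=get_obs(); print(o["time_s"],o["position"],o["wrist_force"],o["finger_gap"])
y=R.from_quat(o["tcp_rot"]).as_matrix()[:,1]; print("jaw deg",np.degrees(np.arctan2(y[1],y[0])))
w=snap("wrist","w5"); W=cloud(w); z=W[:,:,2]
xy=np.hypot(W[:,:,0]-.659,W[:,:,1]-.1205)<.11
m=xy&(z>.033)&(z<.045); m[300:,:250]=0; m[300:,380:]=0
P=W[m]; k=abs((P[:,:2]-[.659,.1205])@[np.cos(np.radians(-9.2)),np.sin(np.radians(-9.2))])<.025; P=P[k]
print(len(P),np.median(P[:,2]),cv2.minAreaRect((P[:,:2]*1000).astype(np.float32)))
# spanner: anything z .01-.03 at 20..90mm from bar axis
d=(W[:,:,:2]-[.659,.1205])@[np.cos(np.radians(-9.2)),np.sin(np.radians(-9.2))]*1000
m=xy&(z>.01)&(z<.045)&(d>20); print("obst",np.nanmin(d[m]))
```

```text
10.0 [0.65828191 0.1193796  0.1696783 ] [ 0.17526957 -0.09347813  0.46664975] 0.05103624190788778
jaw deg -9.262266574854406
4668 0.03855804547769709 ((660.213623046875, 119.81733703613281), (148.86122131347656, 19.96601676940918), 80.98645782470703)
obst 48.58964968368332
```

View pics/w5.png

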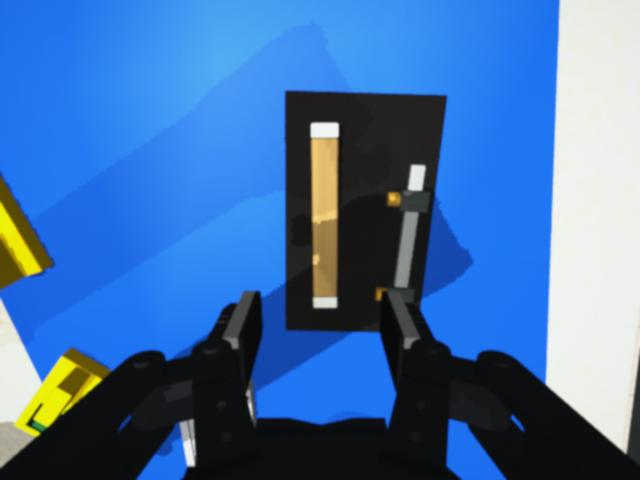

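The bar is at wrist pixel (324,215), centre (660,120) mm; the spanner's knobs begin 48 mm away. I narrow the jaws slightly and descend.

move_arm:
  offset:
    - [0.001, 0, -0.015]
    - [0.001, 0, -0.04]
    - [0.001, 0, -0.07]
    - [0.001, 0, -0.1]
    - [0.001, 0, -0.125]
    - [0.001, 0, -0.143]
    - [0.001, 0, -0.153]
    - [0.001, 0, -0.158]
    - [0.001, 0, -0.158]
    - [0.001, 0, -0.158]
  turn:
    - [0, 0, 0]
    - [0, 0, 0]
    - [0, 0, 0]
    - [0, 0, 0]
    - [0, 0, 0]
    - [0, 0, 0]
    - [0, 0, 0]
    - [0, 0, 0]
    - [0, 0, 0]
    - [0, 0, 0]
  gripper: [0.52, 0.52, 0.52, 0.52, 0.52, 0.52, 0.52, 0.52, 0.52, 0.52]

```text
time_s: 10.88
position: [0.6606, 0.1213, 0.0132]
tcp_rot: [0.761, 0.648, 0.001, 0.0]
wrist_force: [-0.1, -1.1, 0.1]
finger_gap: 0.0409
```

move_arm:
  offset:
    - [0, 0, 0]
    - [0, 0, 0]
    - [0, 0, 0]
    - [0, 0, 0]
    - [0, 0, 0]
    - [0, 0, 0]
    - [0, 0, 0]
    - [0, 0, 0]
  turn:
    - [0, 0, 0]
    - [0, 0, 0]
    - [0, 0, 0]
    - [0, 0, 0]
    - [0, 0, 0]
    - [0, 0, 0]
    - [0, 0, 0]
    - [0, 0, 0]
  gripper: [1, 1, 1, 1, 1, 1, 1, 1]

```text
time_s: 11.55
position: [0.6613, 0.1217, 0.0142]
tcp_rot: [0.761, 0.648, 0.001, 0.001]
wrist_force: [-0.5, -0.3, 5.6]
finger_gap: 0.019
```

```bash
python3 -c "
from h import *
o=get_obs();print(o['time_s'],o['position'],o['tcp_rot'],o['wrist_force'],o['finger_gap'])"
```

```text
11.55 [0.66126874 0.12168249 0.014151  ] [0.76135403 0.64833468 0.00120679 0.00084678] [-0.5058362  -0.30872788  5.57267174] 0.018965937690705995
```

move_arm:
  offset:
    - [0, 0, 0.008]
    - [0, 0, 0.025]
    - [0, 0, 0.05]
    - [0, 0, 0.07]
    - [-0.015, -0.006, 0.08]
    - [-0.04, -0.016, 0.08]
    - [-0.066, -0.027, 0.08]
    - [-0.09, -0.037, 0.08]
    - [-0.11, -0.045, 0.08]
    - [-0.121, -0.05, 0.08]
    - [-0.125, -0.051, 0.08]
    - [-0.125, -0.051, 0.08]
  turn:
    - [0, 0, 0]
    - [0, 0, 0]
    - [0, 0, 0]
    - [0, 0, 0]
    - [0, 0, 0]
    - [0, 0, 0.005]
    - [0, 0, 0.01]
    - [0, 0, 0.015]
    - [0, 0, 0.021]
    - [0, 0, 0.021]
    - [0, 0, 0.021]
    - [0, 0, 0.021]
  gripper: [1, 1, 1, 1, 1, 1, 1, 1, 1, 1, 1, 1]

```text
time_s: 12.55
position: [0.5343, 0.0698, 0.0926]
tcp_rot: [0.755, 0.656, -0.0, 0.0]
wrist_force: [0.5, 0.6, -0.7]
finger_gap: 0.0192
```

move_arm:
  offset:
    - [0, 0, 0]
    - [0, 0, -0.01]
    - [0, 0, -0.022]
    - [0, 0, -0.037]
    - [0, 0, -0.05]
    - [0, 0, -0.06]
    - [0, 0, -0.066]
    - [0, 0, -0.07]
    - [0, 0, -0.07]
    - [0, 0, -0.07]
  turn:
    - [0, 0, 0]
    - [0, 0, 0]
    - [0, 0, 0]
    - [0, 0, 0]
    - [0, 0, 0]
    - [0, 0, 0]
    - [0, 0, 0]
    - [0, 0, 0]
    - [0, 0, 0]
    - [0, 0, 0]
  gripper: [1, 1, 1, 1, 1, 1, 1, 1, 1, 1]

```text
time_s: 13.38
position: [0.5353, 0.0705, 0.0224]
tcp_rot: [0.754, 0.656, 0.0, 0.0]
wrist_force: [0.8, 0.5, -0.5]
finger_gap: 0.0188
```

Run:
```python
from h import *
o=get_obs(); print(o["time_s"],o["position"],o["wrist_force"],o["finger_gap"])
y=R.from_quat(o["tcp_rot"]).as_matrix()[:,1]; print("jaw deg",np.degrees(np.arctan2(y[1],y[0])))
s=snap("scene","s5"); t=snap("top","t5"); w=snap("wrist","w5")
cv2.imwrite("pics/s5c.png",cv2.resize(s["img"][180:330,160:400,::-1],(800,500)))
jx=np.array([-.1374,-.9905]);jy=np.array([.9905,-.1374]); O=np.array([.5054,-.1388])
print("tcp jig",(o["position"][:2]-O)@jx,(o["position"][:2]-O)@jy)
W=cloud(s);z=W[:,:,2];u=(W[:,:,:2]-O)@jx*1000; v=(W[:,:,:2]-O)@jy*1000-3.5
m=(u<-122)&(u>-300)&(z>.042)&(z<.054)&(abs(v)<20); print("scene bar top",m.sum(),np.percentile(u[m],[1,99]),np.percentile(v[m],[1,99]),np.median(z[m]))
m=(u<-1)&(u>-125)&(z>.0215)&(z<.029)&(abs(v)<30); print("scene plate",m.sum(),np.percentile(u[m],[1,99]),np.percentile(v[m],[1,99]))
```

```text
13.3833 [0.53525067 0.07052485 0.02243923] [ 0.84350418  0.5127143  -0.47097501] 0.018837826797531144
jaw deg -7.952403957331145
tcp jig -0.21143774916145228 0.0008058525042418107
scene bar top 607 [-283.06226874 -135.71920757] [-11.7713276   10.11992503] 0.04578936170705916
scene plate 773 [-118.55185824  -10.31689223] [-24.4006454   25.19575409]
```

View pics/s5c.png

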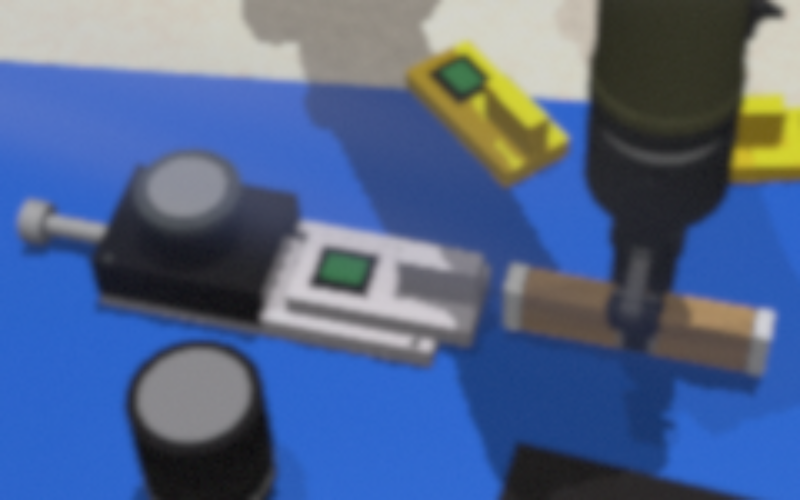

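View pics/w5.png

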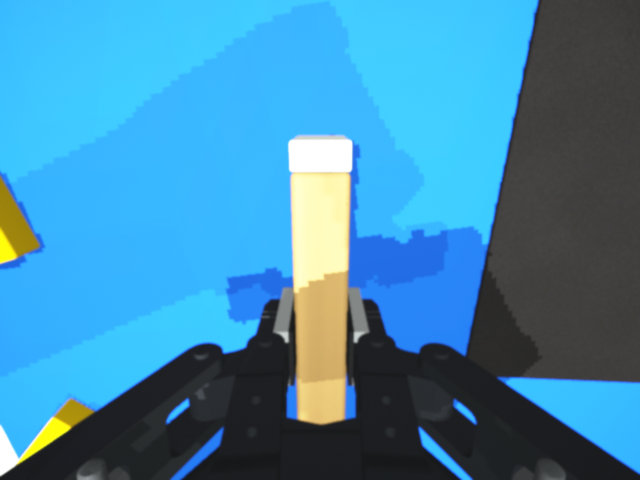

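The scene view shows the bar in line behind the sled (bar front at -135.7, sled rear about -118.8), so the gap is about 16 mm. Now I approach slowly.

move_arm:
  offset:
    - [-0.0002, -0.0015, 0.001]
    - [-0.0004, -0.003, 0.002]
    - [-0.0006, -0.0045, 0.002]
    - [-0.0008, -0.006, 0.002]
    - [-0.001, -0.0075, 0.002]
    - [-0.0012, -0.009, 0.002]
    - [-0.0014, -0.01, 0.002]
    - [-0.0015, -0.011, 0.002]
    - [-0.0017, -0.012, 0.002]
    - [-0.0018, -0.013, 0.002]
    - [-0.0018, -0.013, 0.002]
    - [-0.0018, -0.013, 0.002]
  turn:
    - [0, 0, 0]
    - [0, 0, 0]
    - [0, 0, 0]
    - [0, 0, 0]
    - [0, 0, 0]
    - [0, 0, 0]
    - [0, 0, 0]
    - [0, 0, 0]
    - [0, 0, 0]
    - [0, 0, 0]
    - [0, 0, 0]
    - [0, 0, 0]
  gripper: [1, 1, 1, 1, 1, 1, 1, 1, 1, 1, 1, 1]

```text
time_s: 14.53
position: [0.5332, 0.0573, 0.0243]
tcp_rot: [0.755, 0.656, -0.0, 0.0]
wrist_force: [-0.2, 0.2, -1.9]
finger_gap: 0.0188
```

move_arm:
  offset:
    - [-0.0001, -0.0008, 0]
    - [-0.0002, -0.0016, 0]
    - [-0.0003, -0.0024, 0]
    - [-0.0004, -0.0032, 0]
    - [-0.0006, -0.004, 0]
    - [-0.0007, -0.0048, 0]
    - [-0.0008, -0.0056, 0]
    - [-0.0009, -0.0064, 0]
    - [-0.001, -0.0072, 0]
    - [-0.0011, -0.008, 0]
  turn:
    - [0, 0, 0]
    - [0, 0, 0]
    - [0, 0, 0]
    - [0, 0, 0]
    - [0, 0, 0]
    - [0, 0, 0]
    - [0, 0, 0]
    - [0, 0, 0]
    - [0, 0, 0]
    - [0, 0, 0]
  gripper: [1, 1, 1, 1, 1, 1, 1, 1, 1, 1]

```text
time_s: 15.37
position: [0.5322, 0.0493, 0.0244]
tcp_rot: [0.754, 0.656, 0.0, 0.0]
wrist_force: [0.1, 1.3, -0.7]
finger_gap: 0.0194
```

move_arm:
  offset:
    - [-0.0001, -0.0008, 0]
    - [-0.0002, -0.0016, 0]
    - [-0.0003, -0.0024, 0]
    - [-0.0004, -0.0032, 0]
    - [-0.0006, -0.004, 0]
    - [-0.0007, -0.0048, 0]
    - [-0.0008, -0.0056, 0]
    - [-0.0009, -0.0064, 0]
    - [-0.001, -0.0072, 0]
    - [-0.0011, -0.008, 0]
  turn:
    - [0, 0, 0]
    - [0, 0, 0]
    - [0, 0, 0]
    - [0, 0, 0]
    - [0, 0, 0]
    - [0, 0, 0]
    - [0, 0, 0]
    - [0, 0, 0]
    - [0, 0, 0]
    - [0, 0, 0]
  gripper: [1, 1, 1, 1, 1, 1, 1, 1, 1, 1]

```text
time_s: 16.2
position: [0.531, 0.0413, 0.0244]
tcp_rot: [0.755, 0.656, 0.0, 0.0]
wrist_force: [0.0, 0.9, -0.8]
finger_gap: 0.0192
```

```bash
cat > chk.py <<'E'
from h import *
import sys
def chk(tag):
    o=get_obs(); s=snap("scene",tag)
    jx=np.array([-.1374,-.9905]);jy=np.array([.9905,-.1374]); O=np.array([.5054,-.1388])
    f=o["wrist_force"]; print(o["time_s"],o["position"].round(4),"push",-(f[:2]@jx),f.round(2),"gap",o["finger_gap"])
    print("tcp jig",((o["position"][:2]-O)@jx*1000).round(2),((o["position"][:2]-O)@jy*1000).round(2))
    W=cloud(s);z=W[:,:,2];u=(W[:,:,:2]-O)@jx*1000; v=(W[:,:,:2]-O)@jy*1000-3.5
    m=(u<-2)&(u>-125)&(z>.0215)&(z<.029)&(abs(v)<30); print("plate",m.sum(),np.percentile(u[m],[1,99]),np.percentile(v[m],[1,99]))
    m=(u<150)&(u>105)&(abs(v)<18)&(z>.006)&(z<.035); print("knob end",np.percentile(u[m],[95,98,99.5]))
    cv2.imwrite(f"pics/{tag}c.png",cv2.resize(s["img"][180:330,160:400,::-1],(800,500)))
if __name__=="__main__": chk(sys.argv[1])
E
python3 chk.py s6
python3 - <<'E'
from h import *
s=pk("s5")
jx=np.array([-.1374,-.9905]);jy=np.array([.9905,-.1374]); O=np.array([.5054,-.1388])
for n in("scene0","s5"):
    s=pk(n);W=cloud(s);z=W[:,:,2];u=(W[:,:,:2]-O)@jx*1000; v=(W[:,:,:2]-O)@jy*1000-3.5
    m=(u<150)&(u>105)&(abs(v)<18)&(z>.006)&(z<.035); print("knob end0",np.percentile(u[m],[95,98,99.5]))
E
```

```text
16.2 [0.531  0.0413 0.0244] push 0.9118484796037293 [ 0.03  0.92 -0.85] gap 0.019150778168460482
tcp jig -181.89 0.64
plate 703 [-120.56523371   -3.02965676] [-24.21026443  24.75434581]
knob end [149.18002864 149.53094046 149.75777385]
knob end0 [148.36679831 148.74417536 149.24297594]
knob end0 [148.799757   149.70395726 149.83975628]
```

View pics/s6c.png

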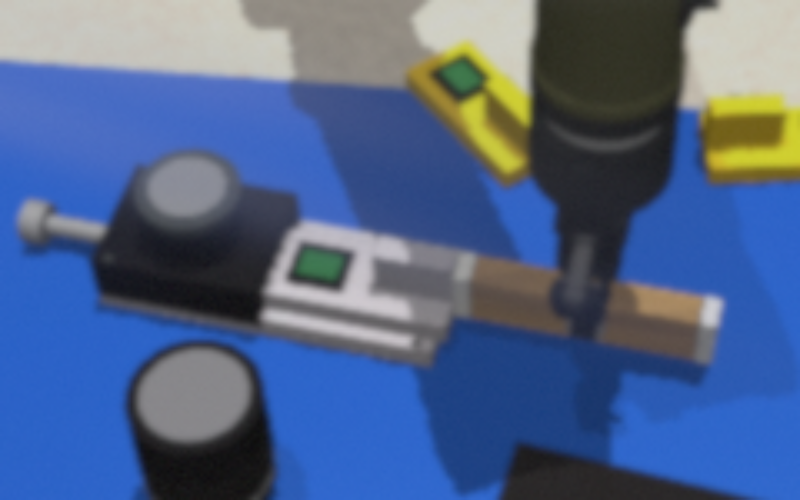

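The bar is in contact (about 1 N) and the sled is moving, its front near +4 mm. I continue slowly; the earliest possible stop is at 25.

move_arm:
  offset:
    - [-0.0001, -0.0008, 0]
    - [-0.0002, -0.0016, 0]
    - [-0.0003, -0.0024, 0]
    - [-0.0004, -0.0032, 0]
    - [-0.0006, -0.004, 0]
    - [-0.0007, -0.0048, 0]
    - [-0.0008, -0.0056, 0]
    - [-0.0009, -0.0064, 0]
    - [-0.001, -0.0072, 0]
    - [-0.0011, -0.008, 0]
  turn:
    - [0, 0, 0]
    - [0, 0, 0]
    - [0, 0, 0]
    - [0, 0, 0]
    - [0, 0, 0]
    - [0, 0, 0]
    - [0, 0, 0]
    - [0, 0, 0]
    - [0, 0, 0]
    - [0, 0, 0]
  gripper: [1, 1, 1, 1, 1, 1, 1, 1, 1, 1]

```text
time_s: 17.08
position: [0.5299, 0.0333, 0.0244]
tcp_rot: [0.754, 0.656, 0.0, 0.0]
wrist_force: [-1.0, 2.0, -0.3]
finger_gap: 0.0188
```

move_arm:
  offset:
    - [-0.0001, -0.0008, 0]
    - [-0.0002, -0.0016, 0]
    - [-0.0003, -0.0024, 0]
    - [-0.0004, -0.0032, 0]
    - [-0.0006, -0.004, 0]
    - [-0.0007, -0.0048, 0]
    - [-0.0008, -0.0056, 0]
    - [-0.0009, -0.0064, 0]
    - [-0.001, -0.0072, 0]
    - [-0.0011, -0.008, 0]
  turn:
    - [0, 0, 0]
    - [0, 0, 0]
    - [0, 0, 0]
    - [0, 0, 0]
    - [0, 0, 0]
    - [0, 0, 0]
    - [0, 0, 0]
    - [0, 0, 0]
    - [0, 0, 0]
    - [0, 0, 0]
  gripper: [1, 1, 1, 1, 1, 1, 1, 1, 1, 1]

```text
time_s: 17.92
position: [0.5288, 0.0253, 0.0243]
tcp_rot: [0.755, 0.656, 0.0, 0.0]
wrist_force: [0.0, 1.6, -0.9]
finger_gap: 0.0192
```

```bash
sed -i 's/(u<150)/(u<175)/' chk.py; python3 chk.py s7;python3 - <<'E'
from h import *
jx=np.array([-.1374,-.9905]);jy=np.array([.9905,-.1374]); O=np.array([.5054,-.1388])
for n in("scene0","s5"):
    s=pk(n);W=cloud(s);z=W[:,:,2];u=(W[:,:,:2]-O)@jx*1000; v=(W[:,:,:2]-O)@jy*1000-3.5
    m=(u<175)&(u>105)&(abs(v)<18)&(z>.006)&(z<.035); print("knob end0",np.percentile(u[m],[95,98,99.5]))
E
```

```text
17.9167 [0.5288 0.0253 0.0243] push 1.5700194280156206 [ 0.03  1.58 -0.95] gap 0.019195245597935576
tcp jig -165.73 0.62
plate 550 [-119.77816295   -2.5656438 ] [-23.44282801  24.71638788]
knob end [157.39540009 158.47206411 159.29665223]
knob end0 [157.94565403 158.68481665 159.54555312]
knob end0 [157.66699251 158.59744232 159.38710996]
```

move_arm:
  offset:
    - [-0.0001, -0.0005, 0]
    - [-0.0001, -0.001, 0]
    - [-0.0002, -0.0015, 0]
    - [-0.0003, -0.002, 0]
    - [-0.0004, -0.0025, 0]
    - [-0.0004, -0.003, 0]
  turn:
    - [0, 0, 0]
    - [0, 0, 0]
    - [0, 0, 0]
    - [0, 0, 0]
    - [0, 0, 0]
    - [0, 0, 0]
  gripper: [1, 1, 1, 1, 1, 1]

```text
time_s: 18.47
position: [0.5284, 0.0223, 0.0243]
tcp_rot: [0.755, 0.656, -0.0, 0.0]
wrist_force: [-0.8, 2.0, -0.5]
finger_gap: 0.0188
```

move_arm:
  offset:
    - [-0.0001, -0.0004, 0]
    - [-0.0001, -0.0008, 0]
    - [-0.0002, -0.0012, 0]
  turn:
    - [0, 0, 0]
    - [0, 0, 0]
    - [0, 0, 0]
  gripper: [1, 1, 1]

```text
time_s: 18.72
position: [0.5282, 0.0211, 0.0243]
tcp_rot: [0.754, 0.656, -0.0, 0.0]
wrist_force: [0.5, 1.4, -0.7]
finger_gap: 0.019
```

move_arm:
  offset:
    - [-0.0001, -0.0004, 0]
    - [-0.0001, -0.0008, 0]
    - [-0.0002, -0.0012, 0]
  turn:
    - [0, 0, 0]
    - [0, 0, 0]
    - [0, 0, 0]
  gripper: [1, 1, 1]

```text
time_s: 18.97
position: [0.528, 0.0199, 0.0243]
tcp_rot: [0.754, 0.656, -0.0, 0.0]
wrist_force: [-0.1, 2.2, -0.7]
finger_gap: 0.0187
```

move_arm:
  offset:
    - [-0.0001, -0.0004, 0]
    - [-0.0001, -0.0008, 0]
    - [-0.0002, -0.0012, 0]
  turn:
    - [0, 0, 0]
    - [0, 0, 0]
    - [0, 0, 0]
  gripper: [1, 1, 1]

```text
time_s: 19.22
position: [0.5278, 0.0187, 0.0244]
tcp_rot: [0.754, 0.656, 0.0, 0.0]
wrist_force: [0.8, 1.4, -0.4]
finger_gap: 0.0187
```

move_arm:
  offset:
    - [-0.0001, -0.0004, 0]
    - [-0.0001, -0.0008, 0]
    - [-0.0002, -0.0012, 0]
  turn:
    - [0, 0, 0]
    - [0, 0, 0]
    - [0, 0, 0]
  gripper: [1, 1, 1]

```text
time_s: 19.47
position: [0.5276, 0.0175, 0.0243]
tcp_rot: [0.755, 0.656, 0.0, 0.0]
wrist_force: [0.6, 1.5, -1.0]
finger_gap: 0.019
```

move_arm:
  offset:
    - [-0.0001, -0.0004, 0]
    - [-0.0001, -0.0008, 0]
    - [-0.0002, -0.0012, 0]
  turn:
    - [0, 0, 0]
    - [0, 0, 0]
    - [0, 0, 0]
  gripper: [1, 1, 1]

```text
time_s: 19.72
position: [0.5274, 0.0163, 0.0244]
tcp_rot: [0.754, 0.656, 0.0, 0.0]
wrist_force: [-0.4, 0.7, -0.6]
finger_gap: 0.019
```

move_arm:
  offset:
    - [-0.0001, -0.0004, 0]
    - [-0.0001, -0.0008, 0]
    - [-0.0002, -0.0012, 0]
  turn:
    - [0, 0, 0]
    - [0, 0, 0]
    - [0, 0, 0]
  gripper: [1, 1, 1]

```text
time_s: 19.97
position: [0.5272, 0.0151, 0.0244]
tcp_rot: [0.755, 0.656, 0.0, 0.0]
wrist_force: [-0.0, 1.6, -1.1]
finger_gap: 0.019
```

move_arm:
  offset:
    - [-0.0001, -0.0004, 0]
    - [-0.0001, -0.0008, 0]
    - [-0.0002, -0.0012, 0]
  turn:
    - [0, 0, 0]
    - [0, 0, 0]
    - [0, 0, 0]
  gripper: [1, 1, 1]

```text
time_s: 20.22
position: [0.527, 0.0139, 0.0244]
tcp_rot: [0.754, 0.656, 0.0, 0.0]
wrist_force: [0.4, 2.3, -0.1]
finger_gap: 0.0191
```

move_arm:
  offset:
    - [0, -0.0004, 0]
    - [-0.0001, -0.0008, 0]
    - [-0.0001, -0.0012, 0]
  turn:
    - [0, 0, 0]
    - [0, 0, 0]
    - [0, 0, 0]
  gripper: [1, 1, 1]

```text
time_s: 20.47
position: [0.5268, 0.0127, 0.0243]
tcp_rot: [0.755, 0.656, -0.0, 0.0]
wrist_force: [0.8, 2.2, 0.3]
finger_gap: 0.0191
```

move_arm:
  offset:
    - [-0.0001, -0.0004, 0]
    - [-0.0001, -0.0008, 0]
    - [-0.0002, -0.0012, 0]
  turn:
    - [0, 0, 0]
    - [0, 0, 0]
    - [0, 0, 0]
  gripper: [1, 1, 1]

```text
time_s: 20.72
position: [0.5267, 0.0115, 0.0243]
tcp_rot: [0.754, 0.656, 0.0, 0.0]
wrist_force: [0.0, 1.7, -0.3]
finger_gap: 0.0188
```

move_arm:
  offset:
    - [-0.0001, -0.0004, 0]
    - [-0.0001, -0.0008, 0]
    - [-0.0002, -0.0012, 0]
  turn:
    - [0, 0, 0]
    - [0, 0, 0]
    - [0, 0, 0]
  gripper: [1, 1, 1]

```text
time_s: 20.97
position: [0.5265, 0.0103, 0.0243]
tcp_rot: [0.755, 0.656, -0.0, 0.0]
wrist_force: [0.8, 0.8, -0.3]
finger_gap: 0.0192
```

move_arm:
  offset:
    - [-0.0001, -0.0004, 0]
    - [-0.0001, -0.0008, 0]
    - [-0.0001, -0.0012, 0]
  turn:
    - [0, 0, 0]
    - [0, 0, 0]
    - [0, 0, 0]
  gripper: [1, 1, 1]

```text
time_s: 21.22
position: [0.5264, 0.0091, 0.0243]
tcp_rot: [0.754, 0.656, 0.0, 0.0]
wrist_force: [-0.0, 1.2, -0.8]
finger_gap: 0.0189
```

move_arm:
  offset:
    - [-0.0001, -0.0004, 0]
    - [-0.0001, -0.0008, 0]
    - [-0.0002, -0.0012, 0]
  turn:
    - [0, 0, 0]
    - [0, 0, 0]
    - [0, 0, 0]
  gripper: [1, 1, 1]

```text
time_s: 21.47
position: [0.5262, 0.0079, 0.0244]
tcp_rot: [0.754, 0.656, 0.0, 0.0]
wrist_force: [1.3, 2.0, -0.6]
finger_gap: 0.0188
```

move_arm:
  offset:
    - [-0.0001, -0.0004, 0]
    - [-0.0001, -0.0008, 0]
    - [-0.0002, -0.0012, 0]
  turn:
    - [0, 0, 0]
    - [0, 0, 0]
    - [0, 0, 0]
  gripper: [1, 1, 1]

```text
time_s: 21.72
position: [0.526, 0.0067, 0.0244]
tcp_rot: [0.755, 0.656, 0.0, 0.0]
wrist_force: [0.2, 1.7, -0.8]
finger_gap: 0.0191
```

move_arm:
  offset:
    - [-0.0001, -0.0004, 0]
    - [-0.0001, -0.0008, 0]
    - [-0.0001, -0.0012, 0]
  turn:
    - [0, 0, 0]
    - [0, 0, 0]
    - [0, 0, 0]
  gripper: [1, 1, 1]

```text
time_s: 21.97
position: [0.5259, 0.0055, 0.0243]
tcp_rot: [0.755, 0.656, -0.0, 0.0]
wrist_force: [0.5, 1.3, -1.1]
finger_gap: 0.0188
```

```bash
python3 chk.py s8
```

```text
21.9667 [0.5259 0.0055 0.0243] push 1.354378057568364 [ 0.55  1.29 -1.11] gap 0.018800378271890825
tcp jig -145.74 0.44
plate 388 [-120.99105828   -2.60256183] [-22.46695242  25.04162307]
knob end [157.9771485  158.61256554 159.69437332]
```

View pics/s8c.png

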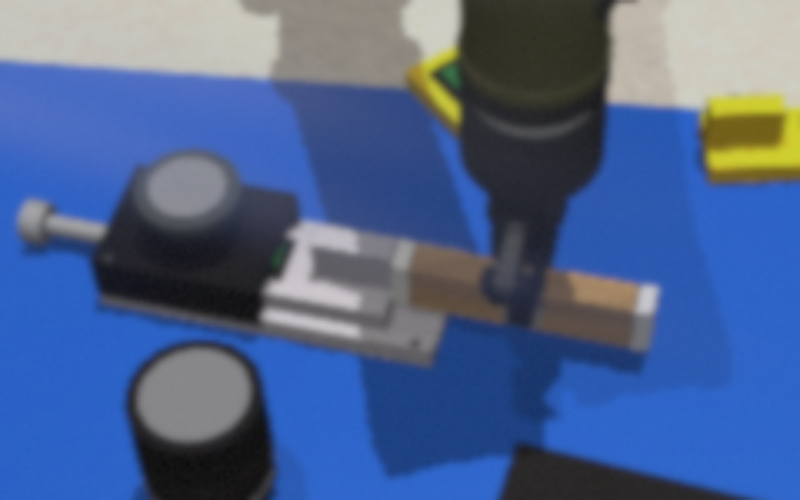

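move_arm:
  offset:
    - [-0.0001, -0.0004, 0]
    - [-0.0001, -0.0008, 0]
    - [-0.0002, -0.0012, 0]
  turn:
    - [0, 0, 0]
    - [0, 0, 0]
    - [0, 0, 0]
  gripper: [1, 1, 1]

```text
time_s: 22.27
position: [0.5257, 0.0043, 0.0244]
tcp_rot: [0.754, 0.656, 0.0, 0.0]
wrist_force: [1.1, 2.3, -0.8]
finger_gap: 0.0189
```

The sled is going straight and about 40 mm deep; the knob is unchanged.

move_arm:
  offset:
    - [-0.0001, -0.0004, 0]
    - [-0.0001, -0.0008, 0]
    - [-0.0002, -0.0012, 0]
  turn:
    - [0, 0, 0]
    - [0, 0, 0]
    - [0, 0, 0]
  gripper: [1, 1, 1]

```text
time_s: 22.52
position: [0.5255, 0.0031, 0.0243]
tcp_rot: [0.754, 0.656, 0.0, 0.0]
wrist_force: [0.0, 1.7, -1.1]
finger_gap: 0.0191
```

move_arm:
  offset:
    - [-0.0001, -0.0004, 0]
    - [-0.0001, -0.0008, 0]
    - [-0.0001, -0.0012, 0]
  turn:
    - [0, 0, 0]
    - [0, 0, 0]
    - [0, 0, 0]
  gripper: [1, 1, 1]

```text
time_s: 22.77
position: [0.5254, 0.0019, 0.0243]
tcp_rot: [0.755, 0.656, -0.0, 0.0]
wrist_force: [-0.1, 1.0, -1.4]
finger_gap: 0.0188
```

move_arm:
  offset:
    - [-0.0001, -0.0004, 0]
    - [-0.0001, -0.0008, 0]
    - [-0.0002, -0.0012, 0]
  turn:
    - [0, 0, 0]
    - [0, 0, 0]
    - [0, 0, 0]
  gripper: [1, 1, 1]

```text
time_s: 23.02
position: [0.5252, 0.0007, 0.0243]
tcp_rot: [0.754, 0.656, 0.0, 0.0]
wrist_force: [0.5, 2.3, -1.3]
finger_gap: 0.0188
```

move_arm:
  offset:
    - [-0.0001, -0.0004, 0]
    - [-0.0001, -0.0008, 0]
    - [-0.0002, -0.0012, 0]
  turn:
    - [0, 0, 0]
    - [0, 0, 0]
    - [0, 0, 0]
  gripper: [1, 1, 1]

```text
time_s: 23.27
position: [0.525, -0.0005, 0.0243]
tcp_rot: [0.755, 0.656, 0.0, 0.0]
wrist_force: [0.7, 1.4, -1.1]
finger_gap: 0.0191
```

move_arm:
  offset:
    - [-0.0001, -0.0004, 0]
    - [-0.0001, -0.0008, 0]
    - [-0.0001, -0.0012, 0]
  turn:
    - [0, 0, 0]
    - [0, 0, 0]
    - [0, 0, 0]
  gripper: [1, 1, 1]

```text
time_s: 23.52
position: [0.5249, -0.0017, 0.0243]
tcp_rot: [0.755, 0.656, -0.0, 0.0]
wrist_force: [0.4, 1.0, -0.6]
finger_gap: 0.0191
```

move_arm:
  offset:
    - [-0.0001, -0.0004, 0]
    - [-0.0001, -0.0008, 0]
    - [-0.0002, -0.0012, 0]
  turn:
    - [0, 0, 0]
    - [0, 0, 0]
    - [0, 0, 0]
  gripper: [1, 1, 1]

```text
time_s: 23.77
position: [0.5248, -0.0027, 0.0244]
tcp_rot: [0.755, 0.656, 0.0, -0.0]
wrist_force: [-0.1, 2.4, -0.9]
finger_gap: 0.0188
```

The TCP now lags slightly, so I take smaller steps.

move_arm:
  offset:
    - [0, -0.0003, 0]
    - [-0.0001, -0.0006, 0]
  turn:
    - [0, 0, 0]
    - [0, 0, 0]
  gripper: [1, 1]

```text
time_s: 23.93
position: [0.5248, -0.0027, 0.0244]
tcp_rot: [0.754, 0.656, 0.0, -0.0]
wrist_force: [1.1, 4.5, -1.1]
finger_gap: 0.019
```

Motion has stopped and the force is up to 4.5 N, so this looks like the stop. I confirm with one more half-millimetre, well under 16 N.

move_arm:
  offset:
    - [-0.0001, -0.0004, 0]
    - [-0.0001, -0.0004, 0]
    - [-0.0001, -0.0004, 0]
  turn:
    - [0, 0, 0]
    - [0, 0, 0]
    - [0, 0, 0]
  gripper: [1, 1, 1]

```text
time_s: 24.18
position: [0.5247, -0.0027, 0.0244]
tcp_rot: [0.754, 0.657, 0.001, -0.0]
wrist_force: [-0.5, 4.9, -0.7]
finger_gap: 0.0189
```

```bash
python3 chk.py s9
```

```text
24.1833 [ 0.5247 -0.0027  0.0244] push 4.797695045918032 [-0.5   4.91 -0.75] gap 0.018911953984975974
tcp jig -137.48 0.42
plate 331 [-122.57910796   -2.93293224] [-9.54846274 25.13448227]
knob end [158.30673883 158.87267358 159.68249725]
```

At the stop: the command has advanced 1 mm with no motion, at about 5 N. The knob is unmoved. I back off.

move_arm:
  offset:
    - [0.0001, 0.0005, 0]
    - [0.0002, 0.0015, 0]
    - [0.0005, 0.0035, 0]
    - [0.001, 0.007, 0]
    - [0.0018, 0.013, 0]
    - [0.003, 0.021, 0]
    - [0.0042, 0.03, 0]
    - [0.005, 0.036, 0.003]
    - [0.0055, 0.04, 0.015]
    - [0.006, 0.042, 0.035]
    - [0.006, 0.042, 0.055]
    - [0.006, 0.042, 0.06]
  turn:
    - [0, 0, 0]
    - [0, 0, 0]
    - [0, 0, 0]
    - [0, 0, 0]
    - [0, 0, 0]
    - [0, 0, 0]
    - [0, 0, 0]
    - [0, 0, 0]
    - [0, 0, 0]
    - [0, 0, 0]
    - [0, 0, 0]
    - [0, 0, 0]
  gripper: [1, 1, 1, 1, 1, 1, 1, 1, 1, 1, 1, 1]

```text
time_s: 25.23
position: [0.5329, 0.0392, 0.0882]
tcp_rot: [0.754, 0.657, 0.002, 0.002]
wrist_force: [1.7, -0.2, -0.7]
finger_gap: 0.0193
```

move_arm:
  offset:
    - [0, 0, 0]
    - [0, 0, 0]
    - [0, 0, 0]
  turn:
    - [0, 0, 0]
    - [0, 0, 0]
    - [0, 0, 0]
  gripper: [1, 1, 1]

```text
time_s: 25.48
position: [0.5297, 0.0378, 0.0834]
tcp_rot: [0.755, 0.656, -0.001, -0.0]
wrist_force: [0.4, -0.3, -1.6]
finger_gap: 0.0189
```

Run:
```python
from h import *
o=get_obs(); print(o["time_s"],o["position"],o["wrist_force"],o["finger_gap"])
w=snap("wrist","w10"); s=snap("scene","s10"); cv2.imwrite("pics/s10c.png",cv2.resize(s["img"][180:330,160:400,::-1],(800,500)))
p=o["position"]
jx=np.array([-.1374,-.9905]);jy=np.array([.9905,-.1374]); O=np.array([.5054,-.1388])
W=cloud(s);z=W[:,:,2];u=(W[:,:,:2]-O)@jx*1000; v=(W[:,:,:2]-O)@jy*1000-3.5
m=(u<-2)&(u>-100)&(z>.0215)&(z<.029)&(abs(v)<30); print("plate",np.percentile(u[m],[1,99]),np.percentile(v[m],[1,99]))
m=(u<-2)&(u>-100)&(z>.049)&(z<.058)&(abs(v)<15); print("rib",np.percentile(u[m],[1,99]),np.percentile(v[m],[1,99]))
m=(u<175)&(u>105)&(abs(v)<18)&(z>.006)&(z<.035); print("knob",np.percentile(u[m],[95,98,99.5]))
```

```text
25.4833 [0.52969778 0.03782213 0.08341794] [ 0.37127483 -0.33482245 -1.60173641] 0.01891378759756397
plate [-60.51051877  -2.64335341] [-21.57318108  25.4663007 ]
rib [-60.48502554 -13.93104892] [-9.27776104  8.64725597]
knob [157.5016223  158.56011808 159.32265267]
```

View pics/s10c.png

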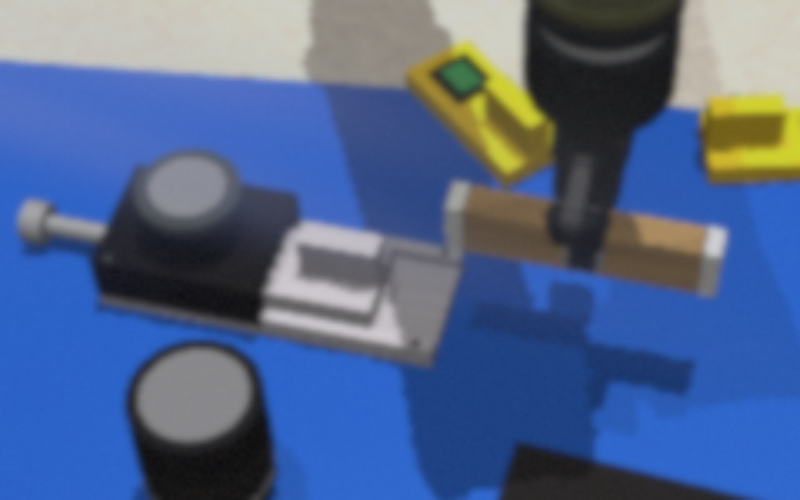

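The sled rear is at -60.7, so the front is about 49 mm deep; the knob is at its original place. Now I return the bar to its old spot on the mat.

move_arm:
  offset:
    - [0.01, 0.006, 0]
    - [0.028, 0.018, 0]
    - [0.052, 0.033, 0]
    - [0.076, 0.048, 0]
    - [0.098, 0.063, 0]
    - [0.115, 0.074, 0]
    - [0.126, 0.081, 0]
    - [0.13, 0.083, 0]
    - [0.13, 0.083, 0]
    - [0.13, 0.083, 0]
    - [0.13, 0.083, 0]
    - [0.13, 0.083, 0]
  turn:
    - [0, 0, 0]
    - [0, 0, -0.005]
    - [0, 0, -0.01]
    - [0, 0, -0.015]
    - [0, 0, -0.02]
    - [0, 0, -0.021]
    - [0, 0, -0.021]
    - [0, 0, -0.021]
    - [0, 0, -0.021]
    - [0, 0, -0.021]
    - [0, 0, -0.021]
    - [0, 0, -0.021]
  gripper: [1, 1, 1, 1, 1, 1, 1, 1, 1, 1, 1, 1]

```text
time_s: 26.58
position: [0.66, 0.1201, 0.0843]
tcp_rot: [0.762, 0.648, -0.0, 0.0]
wrist_force: [-0.7, 0.4, -0.6]
finger_gap: 0.019
```

move_arm:
  offset:
    - [0, 0, -0.008]
    - [0, 0, -0.02]
    - [0, 0, -0.033]
    - [0, 0, -0.045]
    - [0, 0, -0.054]
    - [0, 0, -0.06]
    - [0, 0, -0.063]
    - [0, 0, -0.065]
    - [0, 0, -0.066]
    - [0, 0, -0.066]
    - [0, 0, -0.066]
  turn:
    - [0, 0, 0]
    - [0, 0, 0]
    - [0, 0, 0]
    - [0, 0, 0]
    - [0, 0, 0]
    - [0, 0, 0]
    - [0, 0, 0]
    - [0, 0, 0]
    - [0, 0, 0]
    - [0, 0, 0]
    - [0, 0, 0]
  gripper: [1, 1, 1, 1, 1, 1, 1, 1, 1, 1, 1]

```text
time_s: 27.5
position: [0.6609, 0.1213, 0.0189]
tcp_rot: [0.761, 0.648, 0.0, 0.0]
wrist_force: [-0.1, 0.3, -0.4]
finger_gap: 0.0188
```

Run:
```python
from h import *
o=get_obs(); print(o["time_s"],o["position"],o["wrist_force"],o["finger_gap"])
w=snap("wrist","w11"); s=snap("scene","s11"); cv2.imwrite("pics/s11c.png",cv2.resize(s["img"][280:430,280:460,::-1],(720,600)))
W=cloud(s);z=W[:,:,2]
d=(W[:,:,:2]-[.6625,.1195])@[np.cos(np.radians(-9)),np.sin(np.radians(-9))]*1000
a=(W[:,:,:2]-[.6625,.1195])@[-np.sin(np.radians(-9)),np.cos(np.radians(-9))]*1000
m=(abs(d)<15)&(abs(a)<90)&(z>.035)&(z<.06)
for lo in range(-80,80,20):
    k=m&(a>lo)&(a<lo+20); print(lo,k.sum(),np.median(z[k])*1000 if k.sum() else None)
```

```text
27.5 [0.66094601 0.12131303 0.01894363] [-0.11085843  0.26555774 -0.36766898] 0.018802782437445684
-80 108 41.960704969874975
-60 134 42.00102282418311
-40 140 42.193430523864485
-20 49 41.98510429956026
0 29 41.52387663158652
20 141 42.18234306855828
40 147 42.02333899423538
60 102 42.32702302968855
```

View pics/s11c.png

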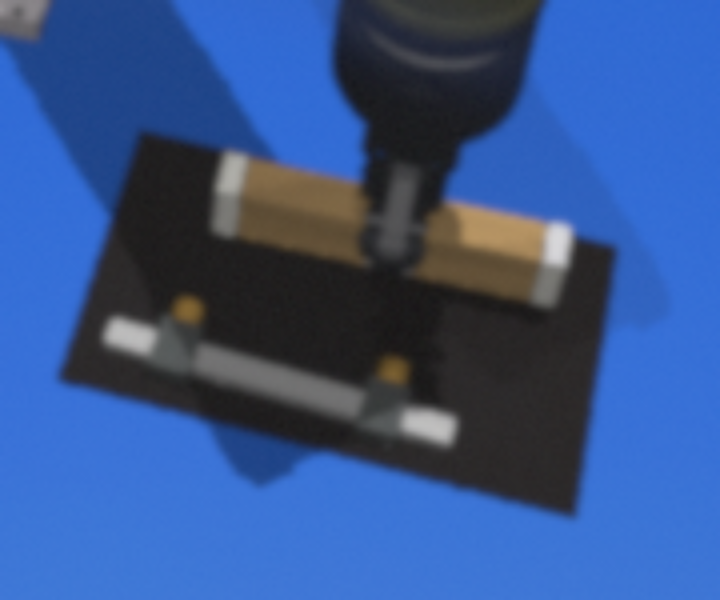

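The bar is level, its top at 42 mm against 39 when lying. I lower the last 3 mm.

move_arm:
  offset:
    - [0, 0, -0.001]
    - [0, 0, -0.002]
    - [0, 0, -0.003]
    - [0, 0, -0.0035]
    - [0, 0, -0.0035]
    - [0, 0, -0.0035]
  turn:
    - [0, 0, 0]
    - [0, 0, 0]
    - [0, 0, 0]
    - [0, 0, 0]
    - [0, 0, 0]
    - [0, 0, 0]
  gripper: [1, 1, 1, 1, 1, 1]

```text
time_s: 28.1
position: [0.6605, 0.1211, 0.0148]
tcp_rot: [0.761, 0.648, -0.0, 0.0]
wrist_force: [-0.6, -0.1, -1.2]
finger_gap: 0.0188
```

move_arm:
  offset:
    - [0, 0, -0.0005]
    - [0, 0, -0.001]
    - [0, 0, -0.0015]
    - [0, 0, -0.0015]
  turn:
    - [0, 0, 0]
    - [0, 0, 0]
    - [0, 0, 0]
    - [0, 0, 0]
  gripper: [1, 1, 1, 1]

```text
time_s: 28.43
position: [0.6606, 0.1212, 0.0141]
tcp_rot: [0.761, 0.648, 0.0, 0.0]
wrist_force: [-2.5, -1.2, 5.0]
finger_gap: 0.0189
```

Contact with the mat. I release with limited opening, rise, and swing clear.

move_arm:
  offset:
    - [0, 0, 0]
    - [0, 0, 0]
    - [0, 0, 0]
    - [0, 0, 0]
    - [0, 0, 0]
    - [0, 0, 0.004]
    - [0, 0, 0.015]
    - [0, 0, 0.035]
    - [0, 0, 0.065]
    - [0, 0, 0.1]
    - [0, 0, 0.13]
    - [0, 0, 0.14]
  turn:
    - [0, 0, 0]
    - [0, 0, 0]
    - [0, 0, 0]
    - [0, 0, 0]
    - [0, 0, 0]
    - [0, 0, 0]
    - [0, 0, 0]
    - [0, 0, 0]
    - [0, 0, 0]
    - [0, 0, 0]
    - [0, 0, 0]
    - [0, 0, 0]
  gripper: [0.52, 0.52, 0.52, 0.52, 0.52, 0.52, 0.52, 0.52, 0.52, 0.52, 0.52, 0.52]

```text
time_s: 29.43
position: [0.6632, 0.1224, 0.1604]
tcp_rot: [0.761, 0.648, 0.004, 0.002]
wrist_force: [2.0, 0.5, 0.4]
finger_gap: 0.0412
```

move_arm:
  offset:
    - [0, 0.01, 0.01]
    - [0, 0.025, 0.025]
    - [-0.005, 0.045, 0.045]
    - [-0.01, 0.07, 0.06]
    - [-0.015, 0.09, 0.07]
    - [-0.02, 0.105, 0.075]
    - [-0.02, 0.11, 0.08]
    - [-0.02, 0.11, 0.08]
    - [-0.02, 0.11, 0.08]
  turn:
    - [0, 0, 0]
    - [0, 0, 0]
    - [0, 0, 0]
    - [0, 0, 0]
    - [0, 0, 0]
    - [0, 0, 0]
    - [0, 0, 0]
    - [0, 0, 0]
    - [0, 0, 0]
  gripper: [0.52, 0.52, 0.52, 0.52, 0.52, 0.52, 0.52, 0.52, 0.52]

```text
time_s: 30.18
position: [0.6407, 0.23, 0.2324]
tcp_rot: [0.762, 0.648, -0.001, 0.0]
wrist_force: [0.4, -1.0, -0.1]
finger_gap: 0.0412
```

Run:
```python
from h import *
o=get_obs(); print(o["time_s"],o["position"],o["wrist_force"],o["finger_gap"],abs(o["dq"]).max())
s=snap("scene","s12"); t=snap("top","t12")
W=cloud(s);z=W[:,:,2]; W0=cloud(pk("scene0"))
m=np.zeros(z.shape,bool); m[315:360,325:430]=1
for X in(W0,W):
    q=m&(X[:,:,2]>.035)&(X[:,:,2]<.06); print("bar",np.median(X[q][:,2]),cv2.minAreaRect((X[q][:,:2]*1000).astype(np.float32)))
jx=np.array([-.1374,-.9905]);jy=np.array([.9905,-.1374]); O=np.array([.5054,-.1388])
u=(W[:,:,:2]-O)@jx*1000; v=(W[:,:,:2]-O)@jy*1000-3.5
for lo,hi,b,n in((.0215,.029,30,"plate"),(.049,.058,15,"rib")):
    m=(u<-2)&(u>-100)&(z>lo)&(z<hi)&(abs(v)<b); print(n,np.percentile(u[m],[1,99]),np.percentile(v[m],[1,99]))
m=(u<175)&(u>105)&(abs(v)<18)&(z>.006)&(z<.035); print("knob",np.percentile(u[m],[95,98,99.5]))
d=cv2.absdiff(s["img"],pk("scene0")["img"]).max(2); cv2.imwrite("pics/d12.png",np.clip(d.astype(int)*3,0,255).astype(np.uint8))
```

```text
30.1833 [0.6407332  0.23001875 0.23242904] [ 0.40653796 -0.98025599 -0.05455222] 0.04118588805062715 0.02041610962667059
bar 0.037677932677761206 ((663.084716796875, 118.60781860351562), (149.4927215576172, 22.983842849731445), 81.25462341308594)
bar 0.03770114225920185 ((662.07421875, 118.40406799316406), (149.5092315673828, 22.63576889038086), 80.71450805664062)
plate [-60.66141824  -2.14686329] [-21.99335043  25.67975027]
rib [-59.89305339 -13.37787587] [-9.0145116   8.84273722]
knob [157.86766349 158.59731171 159.17086233]
```

View pics/s12.png

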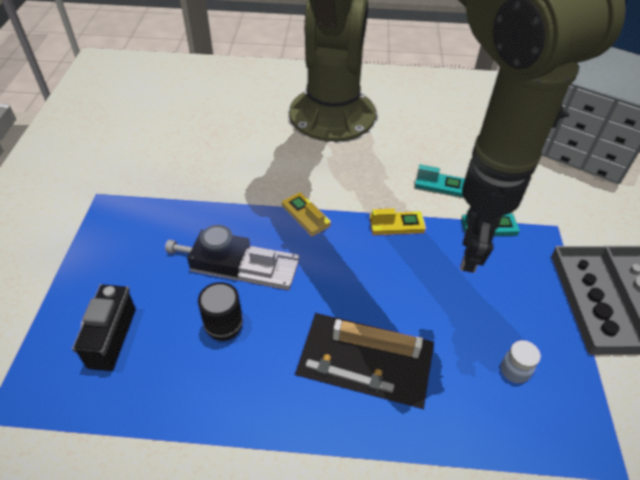

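View pics/d12.png

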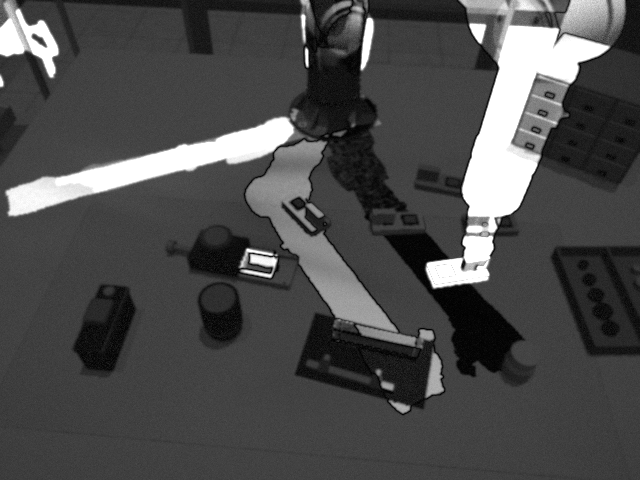

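The picture shows the bar flat on the mat where it was (bar pixel (378,338)) and the sled in the jig. The difference image shows only shadows, the sled and the arm changed; the bystanders are unmoved. Handing in.

```bash
python3 -c "
from rig import *
print(close_job())"
```

```text
the job is handed in; nothing more can be done
None
```

The job is done and handed in at about 30 s, with no verdict reported.

- **Placing:** I set the aluminium sled in the open lane, plain end towards the hood. It was centred and in line, with its front about 9 mm before the mouth, and I let go.
- **Nudging:** I pushed it with the tapping bar only, at about 1–2 N, until it stopped about 49 mm inside the hood. There the force rose to about 5 N and held. The bar did not advance while I commanded about 1 mm more, well under the rod's 16 N.
- **Bar:** I laid it flat on its mat, within about 1 mm and 0.5° of where it had been.

**Last checks:**
- The stop knob is where it was to within measuring noise (158.6 against 158.7 mm), and the sled's rear is at about -60.5 mm.
- In the before/after picture only the sled, the arm and the shadows changed noticeably, so the other things look undisturbed.
- The scene camera disagreed with the top and wrist cameras by about 3.5 mm sideways. I corrected for that constant shift.
- I could not see the sled's front against the stop inside the hood. That rests on the force and the halted motion.

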